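# Stack spacer rings in a fork tube

## Task

Pick the three steel spacer rings off the sloping tray and drop them into the short upright fork tube so that they lie flat in one column: the thick ring first, fully home on the bottom, then the two thin rings on top of it in either order. Leave the tin, bearing race and damper where they are.

Things in the scene. Friction and masses are not known exactly. Their poses are not given: they have to be found in the camera images.
- tray: fixed grey parts tray 270 mm wide (y), rings in a row along y about 80 mm apart, flat on it, against its low lip. Origin on the table under its middle, x level towards the high end, z up. Surface slopes 32 deg: 22 mm high at x = -45 mm, rising to 79 mm at x = +46 mm; upward normal (-0.530, 0, 0.848) in the tray's frame. Lips at the low end and sides: 4 mm thick, 7 mm proud
- thick_c (a point): the thick spacer ring: plain steel, outer diameter 44 mm, hole 24 mm, 20 mm thick, 0.14 kg more or less. This point is its centre, half-way up its thickness, on its axis; its z axis is the ring's axis.
- thin_a_c (a point): one of two like thin spacer rings: plain steel, outer diameter 44 mm, hole 24 mm, 11 mm thick, 0.075 kg more or less. This point is its centre, half-way up its thickness, on its axis; its z axis is the ring's axis.
- thin_b_c (a point): the other thin spacer ring, the same as thin_a (44 mm outer diameter, 24 mm hole, 11 mm thick). This point is its centre, half-way up its thickness, on its axis; its z axis is the ring's axis.
- thick: the thick ring; origin at the centre of its underside (the face towards the tray).
- thin_a: a thin ring; origin at the centre of its underside.
- thin_b: the other thin ring; origin at the centre of its underside.
- tube_mouth (a point): centre of the open mouth of the aluminium fork-tube stub, oiled inside, level with its rim, 70 mm above the table. The tube stands upright, fixed in a 100 x 100 mm steel clamp plate 20 mm thick. Bore 46.4 mm, outer diameter 54.4 mm; over the top 6 mm the mouth flares to a bore of about 53 mm and an outer diameter of 61 mm. z points up.
- tube_floor (a point): centre of the floor inside the tube, 50 mm below the rim (20 mm above the table). z points up. The three stacked rings are 42 mm high.
- tin: loose dull olive tin, 72 mm diameter, 65 mm high, standing; bystander. Origin at the centre of its underside.
- race: loose steel bearing race lying flat, 90 mm outer diameter, 66 mm hole, 16 mm thick, far too big for the tube; bystander. Origin at the centre of its underside.
- damper: loose dark steel damper stub standing upright, 48 mm diameter at the foot, stepped to a 14 mm rod, 100 mm high; bystander. Origin at the centre of its underside.
There are look-alikes about, which are no part of the job. What is shaped like the thin_b but black or turquoise is not meant.

How it is judged:
On the way, in this order (a step that is already met when the one before it is completed fails the run):
1. the thick ring lies flat on the floor of the tube, before any thin ring (horizontal distance between thick_c and tube_floor below 0.005 m and z of thick_c in the frame of tube_floor below 0.0125 m and angle between the z axis of thick_c and the z axis of tube_floor, either way round below 0.12 rad and not (horizontal distance between thin_a_c and tube_floor below 0.02 m) and not (horizontal distance between thin_b_c and tube_floor below 0.02 m)), for 0.2 s.
2. a first thin ring lies flat in the tube on the thick one (horizontal distance between thick_c and tube_floor below 0.005 m and z of thick_c in the frame of tube_floor below 0.0125 m and angle between the z axis of thick_c and the z axis of tube_floor, either way round below 0.12 rad and ((horizontal distance between thin_a_c and tube_floor below 0.005 m and z of thin_a_c in the frame of tube_floor below 0.0285 m and angle between the z axis of thin_a_c and the z axis of tube_floor, either way round below 0.12 rad) or (horizontal distance between thin_b_c and tube_floor below 0.005 m and z of thin_b_c in the frame of tube_floor below 0.0285 m and angle between the z axis of thin_b_c and the z axis of tube_floor, either way round below 0.12 rad))), for 0.2 s.
At the end, for the whole second after the job is handed in: All three rings at rest inside the tube in one column, each within 5 mm of the tube's axis and lying flat (within 0.12 rad): the thick ring on the floor (its centre no more than 12.5 mm above the floor), both thin rings on top of it (centres no more than 39.5 mm above the floor) (horizontal distance between each of thick_c, thin_a_c, thin_b_c and tube_floor below 0.005 m and z of thick_c in the frame of tube_floor below 0.0125 m and angle between the z axis of each of thick_c, thin_a_c, thin_b_c and the z axis of tube_floor, either way round below 0.12 rad and z of each of thin_a_c, thin_b_c in the frame of tube_floor below 0.0395 m and linear speed of each of thick, thin_a, thin_b below 0.02 m/s); the robot touches nothing.
It fails at once if the tin is moved by more than 25 mm or tipped (distance of tin from where it was at the start of the episode above 0.025 m or angle between tin's own z axis and vertical above 0.35 rad).
It fails at once if the bearing race is moved by more than 25 mm or tipped (distance of race from where it was at the start of the episode above 0.025 m or angle between race's own z axis and vertical above 0.35 rad).
It fails at once if the damper is moved by more than 25 mm or tipped (distance of damper from where it was at the start of the episode above 0.025 m or angle between damper's own z axis and vertical above 0.35 rad).
It also fails if it takes over 72 s, if anything falls off the work surface, if the arm or the gripper's body presses on something with over 40 N, if the wrist force passes 120 N, or if a joint passes its speed limit or range.

## Robot

A 6-joint arm with a two-finger parallel gripper is mounted at the origin on the work surface. World frame = base frame: x ahead of the robot, y to its left, z up, the work surface at z = 0. Lengths are in m, angles in rad, forces in N, time in s.
With the tool pointing down it reaches from about 0.275 to 0.75 m from the base axis. Payload 10.2 kg.
Tool frame: the origin (TCP) lies at the very end of the fingers, on their centre line; the grasp point (between the pads) lies 19 mm behind it; y points along the fingers, x is the direction in which the jaws open and shut, and the axes are right-handed (so a half turn about y gives the same grasp; the last joint's range is limited). The gripper opens to 85 mm and grips with 20 to 120 N. Pads are 22 mm wide; open, the fingers measure 114 mm over their backs; the gripper's body (76 mm by 85 mm) begins 54 mm behind the grasp point. The pads swing forward as they close: fully open they stand 13 mm farther back than shut.
Start: joints at [-1.327, 0.313, 1.498, -0, 1.331, -0.223], TCP at [0.236, -0.469, 0.231] pointing down, gripper open.
Joint ranges: [-2.94, 2.94], [-0.97, 2.17], [0.19, 2.56], [-1.23, 4.37], [0.02, 3.11], [-2.88, 2.88]. Speed limits (rad/s): [2.39, 2.39, 3.01, 3.14, 3.14, 3.14].

## Interface

Orientations are given as a unit quaternion [x, y, z, w].
In Python, from bench import manip, eyes, ticket gives the robot as it stands.
- The arm moves only by the tool send_rows, never from a script. Its argument "steps" is a list of rows, each a list of 7 numbers: the shift along the tool's x, y, z in mm, then the turn, a rotation vector about the tool's x, y, z in rad, then the opening, from 0 (shut) to 1 (fully open). In form: [[dx, dy, dz, wx, wy, wz, fingers], ...]. A call has 1 to 20 rows; each row shifts and turns the commanded pose from where the row before left it, along the tool's axes as they then stand; what a row does not reach is not made up. A row lasts 1/12 s, in which the tool goes at most 41.7 mm and 7.16 degrees, less where a joint would pass 70% of its speed; a pose out of reach is approached as far as the arm can. A call is refused whole if a number of a shift passes 41.7 or a number of a turn 0.125, either way. A call with a gripper value outside its range is refused whole. The fingers move at their own pace and stop on an object; the grip force is fixed at half the most. Time passes only in rows, so rows that do not move let the fingers close. It gives the time, the measured TCP pose, the force and the opening at its end, in the units of the state.
- manip.sense(): the state, without advancing time (a new reading comes with each control period).
- eyes.snapshot(name): name is "scene" or "top" or "wrist"; returns a dict with "frame" (400x640x3 uint8, blue, green, red), "mtx" (3x3 intrinsics, pixels), "eye" and "orientation" of the camera in the world; the wrist camera has in their place "T_tool_cam" (4x4, takes a point from camera to tool coordinates, whose origin is the TCP and whose axes are the tool frame's). Camera axes: x right, y down, z forward; pixel columns grow to the right and rows downward; lengths in m; the calibration is good to about 2 mm. A picture is of the moment at which its call begins: read the wrist's pose just before it. There is no depth.
- ticket.job_done(): hands the job in, once; it reports no verdict.
Trained networks look in a picture, given as the dict that the camera call returned (one of the last four; its "shot" number tells which), for a name from the list of things; names that differ only in an ending like _2 or _b are one class to them, and where a whole thing is asked for, a point or a joint stands for the part that bears it (a point fixed in the world has none). Each returns a list of dicts, best first, with "conf" (0 to 1); they miss things now and then, are a little off and sometimes report something else, mostly with a low value. They report only what shows in the picture. A call takes as long as a camera call. They do not tell look-alikes from the thing itself.
- eyes.outline_of(picture, label): "mask" (400x640 bool, what is visible of it).
- eyes.place_of(picture, label): "location" ([x, y, z] in m, in world coordinates, good to about 4 mm: a listed point, or the origin of a listed thing).
The state is a dict: "clock": time; "joints": joint angles; "qd": joint speeds; "tau": joint torques, N m; "tcp_pos": TCP position; "ee_rot": TCP orientation; "ft_force": force on the tool from outside, world axes, zero at the start; "wrist_torque": the same for the moment, N m; "grip_width": opening from 0.0 (shut) to 1.0 (fully open).
Only numpy, scipy, OpenCV 4.12 (cv2) and the standard library are available. Lean on these libraries where they do the work, as an engineer would, in place of code of your own. Each camera call takes 0.05 s, during which the arm holds its last target.

## Working session

There is one attempt and no reset: what is moved stays moved. The work goes in short steps, Python scripts to look and compute and a tool call to move; the robot and the scene stay as the last step left them, time stands still between calls to the robot, and variables do not carry over. Pictures are saved under pics/ and viewed, and the job is handed in when it is done.

Besides the shell and the picture viewer there is one more tool, called after "Request:" as a command line: name --pt "numbers of a row" for each row, then --argument value for the rest. send_rows: Moves the arm, as the interface text tells. Its arguments: {"type":"object","properties":{"steps":{"type":"array"}},"required":["steps"]}

```bash
ls; mkdir -p pics
cat > h.py <<'E'
import numpy as np,cv2
from scipy.spatial.transform import Rotation as R
from bench import manip,eyes,ticket
def cam(p,s=None):
    if 'eye' in p:
        o=np.array(p['orientation'])
        Rm=R.from_quat(o).as_matrix() if o.shape==(4,) else o
        return np.array(p['eye']),Rm
    T=np.array(p['T_tool_cam']); Rt=R.from_quat(s['ee_rot']).as_matrix()
    return Rt@T[:3,3]+np.array(s['tcp_pos']),Rt@T[:3,:3]
def ray(p,u,v,s=None):
    e,Rm=cam(p,s); d=Rm@(np.linalg.inv(np.array(p['mtx']))@[u,v,1]); return e,d
def atz(p,u,v,z,s=None):
    e,d=ray(p,u,v,s); return e+d*(z-e[2])/d[2]
def proj(p,X,s=None):
    e,Rm=cam(p,s); c=np.array(p['mtx'])@(Rm.T@(np.array(X)-e)); return c[:2]/c[2]
E
python3 - <<'E'
from h import *
s=manip.sense();print(s)
for n in ['scene','top']:
    p=eyes.snapshot(n);cv2.imwrite(f'pics/{n}0.png',p['frame'])
    print(n,p['eye'],p['orientation'],p['mtx'])
    for l in ['tray','thick_c','thin_a_c','tube_mouth','tube_floor','tin','race','damper']:
        print(l,[(np.round(d['location'],4).tolist(),round(d['conf'],2)) for d in eyes.place_of(p,l)])
E
```

```text
pics
{'clock': 0.0, 'joints': array([-1.32739445e+00,  3.13445811e-01,  1.49846529e+00, -6.40634904e-06,
        1.33100227e+00, -2.23417596e-01]), 'qd': array([-3.95894991e-05,  1.85067935e-03, -9.55274058e-04,  2.31921924e-04,
        5.51601969e-04, -1.30139790e-03]), 'tau': array([ 5.30848902e-04, -4.12263572e+01, -2.59740901e+01, -2.17448055e-04,
        4.09340937e-03, -2.90463606e-05]), 'tcp_pos': array([ 0.2361884 , -0.46857016,  0.2307266 ]), 'ee_rot': array([-0.60176462,  0.37112809, -0.37045809,  0.60241521]), 'ft_force': array([0.32385899, 0.03179243, 0.60913505]), 'wrist_torque': array([-0.02593098, -0.0168346 , -0.00308961]), 'grip_width': 1.0003114447727808}
scene [0.96832896 0.13493768 0.69478452] [ 0.53908858  0.7913483  -0.23617297 -0.16544999] [[425.71029871   0.         325.93715072]
 [  0.         425.71029871 203.18850599]
 [  0.           0.           1.        ]]
tray [([0.4735, -0.1357, 0.0362], 0.63), ([0.501, -0.1376, 0.0002], 0.57)]
thick_c [([0.4835, -0.2161, 0.0393], 0.67)]
thin_a_c [([0.4721, -0.1332, 0.0359], 0.73)]
tube_mouth [([0.5798, 0.1898, 0.0711], 0.91)]
tube_floor [([0.575, 0.1857, 0.0222], 0.76)]
tin [([0.7366, 0.2065, -0.0013], 0.56)]
race [([0.765, -0.0569, 0.0056], 0.59), ([0.7379, 0.2028, -0.0003], 0.15)]
damper []
top [ 0.4267696  -0.02161234  0.82028202] [-0.67812073  0.72708551 -0.07752152  0.07409024] [[386.66036712   0.         314.06078472]
 [  0.         386.66036712 200.04794056]
 [  0.           0.           1.        ]]
tray [([0.5006, -0.137, -0.0065], 0.68)]
thick_c [([0.4788, -0.2155, 0.0402], 0.69), ([0.4833, -0.2137, 0.0356], 0.61)]
thin_a_c [([0.4749, -0.1344, 0.0369], 0.51)]
tube_mouth [([0.5794, 0.186, 0.0697], 0.57)]
tube_floor [([0.5784, 0.1919, 0.018], 0.84)]
tin [([0.7394, 0.2021, 0.0001], 0.86)]
race [([0.7705, -0.0573, 0.0009], 0.58)]
damper [([0.7363, -0.186, -0.0021], 0.69), ([0.4975, -0.1371, -0.0051], 0.24)]
```

View pics/scene0.png

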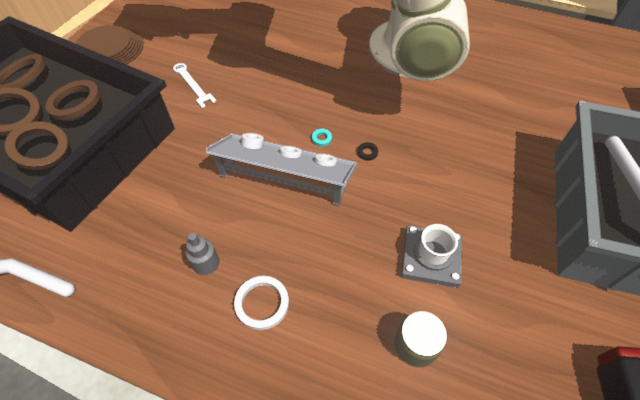

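View pics/top0.png

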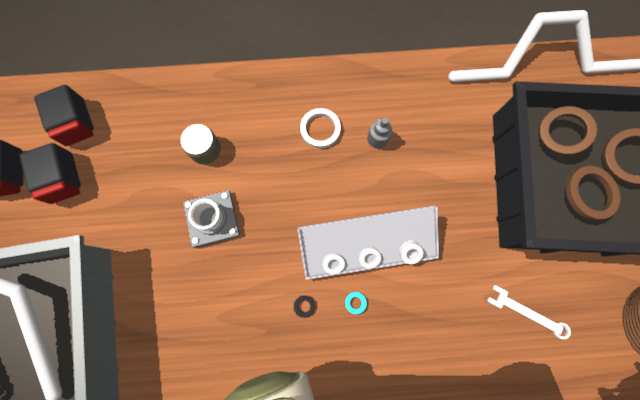

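Candidates for rings in the top view: three steel ones on the tray at (412,252), (370,258) and (333,264). The look-alikes are black at (304,306) and turquoise at (355,303), both on the table. I'll take a close crop and measure the rings.

Run:
```python
from h import *
p=eyes.snapshot('top');q=eyes.snapshot('scene')
a=cv2.resize(p['frame'][200:320,290:450],None,fx=5,fy=5,interpolation=cv2.INTER_CUBIC)
b=cv2.resize(q['frame'][120:210,200:360],None,fx=5,fy=5,interpolation=cv2.INTER_CUBIC)
cv2.imwrite('pics/topc.png',a);cv2.imwrite('pics/scenec.png',b)
w=eyes.snapshot('wrist');cv2.imwrite('pics/w0.png',w['frame']);print(w['T_tool_cam'],w['mtx'])
for n,X in dict(l1=(333,264),l2=(370,258),l3=(412,252)).items(): print(n,atz(p,*X,.045))
# tray corners in top: lips top
for uv in [(298,229),(437,206),(439,257),(306,279)]: print(uv, atz(p,*uv,.085 if uv[1]<240 else .028))
s=manip.sense();print(R.from_quat(s['ee_rot']).as_matrix().round(3))
```

```text
[[ 9.99999979e-01  1.53423463e-04 -1.35510932e-04  2.62688071e-04]
 [ 1.75741987e-04 -3.04034291e-01  9.52661072e-01 -1.42149301e-01]
 [ 1.04960591e-04 -9.52661076e-01 -3.04034312e-01  7.69934216e-02]
 [ 0.00000000e+00  0.00000000e+00  0.00000000e+00  1.00000000e+00]] [[293.99287288   0.         315.72810776]
 [  0.         293.99287288 198.12548637]
 [  0.           0.           1.        ]]
l1 [ 0.46374541 -0.05975995  0.045     ]
l2 [ 0.47037855 -0.13401397  0.045     ]
l3 [ 0.4763597  -0.21865177  0.045     ]
(298, 229) [0.53250885 0.00379281 0.085     ]
(437, 206) [ 0.55854531 -0.26771235  0.085     ]
(439, 257) [ 0.46360563 -0.27637787  0.028     ]
(306, 279) [ 0.43866094 -0.00414782  0.028     ]
[[ 0.45   0.     0.893]
 [-0.893 -0.     0.45 ]
 [ 0.    -1.     0.   ]]
```

View pics/topc.png

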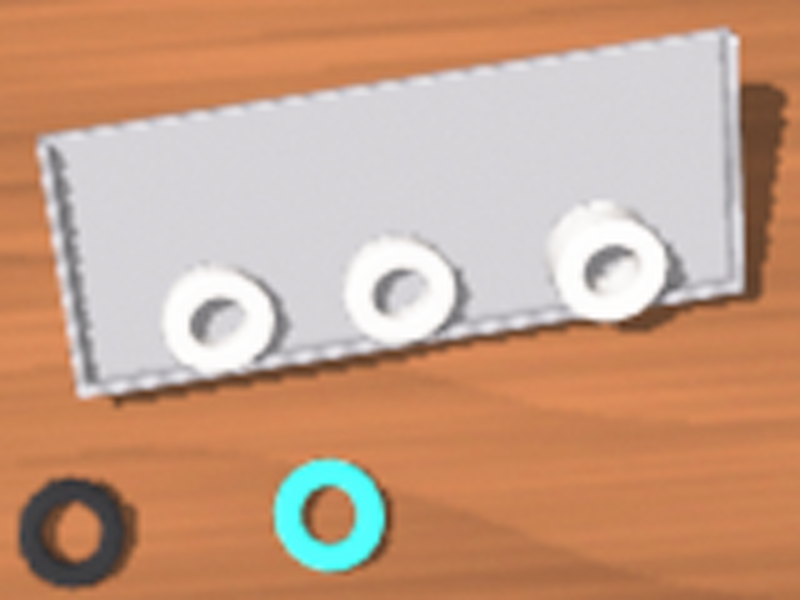

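View pics/scenec.png

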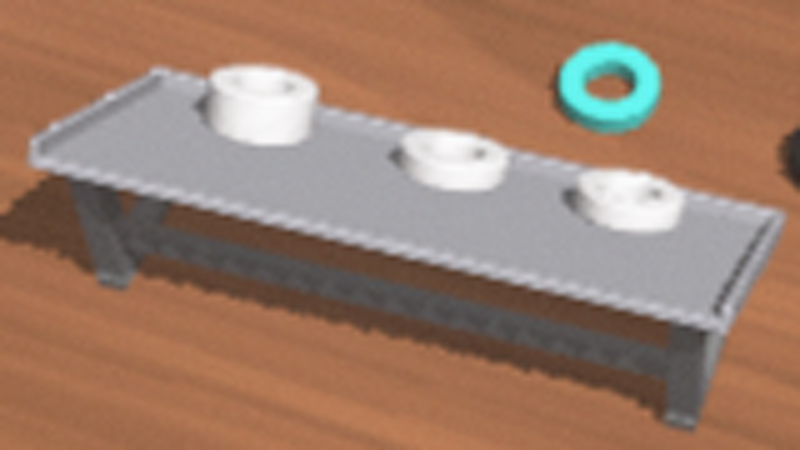

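View pics/w0.png

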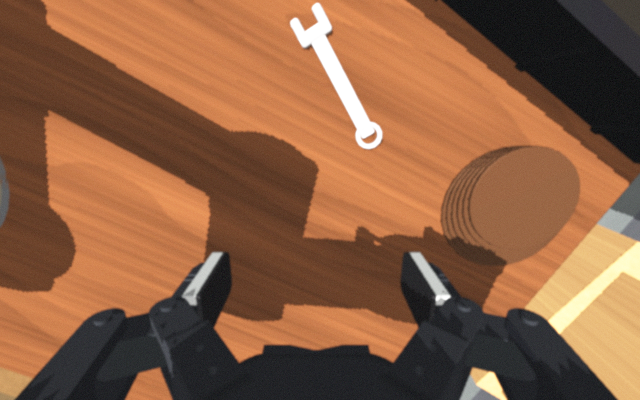

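The top crop shows the thick, visibly taller ring at full-image pixel (412,252), and the thin ones at (370,258) and (333,264). The black and turquoise rings lie on the table, off the tray. Tray yaw is about 0.093 rad. Next I'll go to a hover along the tray normal over the thick ring.

```bash
cat >> h.py <<'E'
PSI=0.093
def trayR(psi=PSI):
    c,s=np.cos(psi),np.sin(psi)
    x=np.array([s,-c,0]);y=np.array([.53*c,.53*s,-.848]);y/=np.linalg.norm(y)
    return np.stack([x,y,np.cross(x,y)],1)
def downR(yaw):
    # tool z horizontal towards yaw
    z=np.array([np.cos(yaw),np.sin(yaw),0]);y=np.array([0,0,-1.]);return np.stack([np.cross(y,z),y,z],1)
def plan(P,Rm,s=None):
    "rot first (tool-frame rotvec), then translation in final tool frame mm"
    s=s or manip.sense(); R0=R.from_quat(s['ee_rot']).as_matrix()
    w=R.from_matrix(R0.T@Rm).as_rotvec()
    d=Rm.T@(np.array(P)-s['tcp_pos'])*1000
    d0=R0.T@(np.array(P)-s['tcp_pos'])*1000
    print('rotvec',w.round(4),'| shift in target frame',d.round(1),'| in current frame',d0.round(1))
def st():
    s=manip.sense();print('t',round(s['clock'],2),'tcp',s['tcp_pos'].round(4),'f',s['ft_force'].round(1),'g',round(s['grip_width'],3),'q',s['joints'].round(2));return s
E
python3 - <<'E'
from h import *
s=st()
T=trayR();n=-T[:,1]
P=np.array([.478,-.216,.042])+n*.1
print(P);plan(P,T)
E
```

```text
t 1.05 tcp [ 0.2363 -0.4688  0.2313] f [-0.2  0.5 -0.6] g 1.0 q [-1.33  0.31  1.5   0.    1.33 -0.22]
[ 0.42522914 -0.22092189  0.12679983]
rotvec [ 0.552   0.364  -0.1044] | shift in target frame [-229.3  200.5  123.7] | in current frame [-136.4  104.5  280.3]
```

Request:
send_rows --pt "-17 13 35 0 0 0 1" --pt "-17 13 35 0 0 0 1" --pt "-17 13 35 0 0 0 1" --pt "-17 13 35 0 0 0 1" --pt "-17 13 35 0 0 0 1" --pt "-17 13 35 0 0 0 1" --pt "-17 13 35 0 0 0 1" --pt "-17 13 35 0 0 0 1" --pt "0 0 0 0.092 0.061 -0.017 0.75" --pt "0 0 0 0.092 0.061 -0.017 0.75" --pt "0 0 0 0.092 0.061 -0.017 0.75" --pt "0 0 0 0.092 0.061 -0.017 0.75" --pt "0 0 0 0.092 0.061 -0.017 0.75" --pt "0 0 0 0.092 0.061 -0.017 0.75" --pt "0 0 0 0 0 0 0.75" --pt "0 0 0 0 0 0 0.75"

```text
clock: 2.38
tcp_pos: [0.4245, -0.2217, 0.1272]
ee_rot: [-0.358, 0.328, -0.588, 0.646]
ft_force: [0.4, -0.6, -1.0]
grip_width: 0.754
```

Run:
```python
from h import *
s=st()
T=trayR();n=-T[:,1]
P=np.array([.478,-.216,.042])+n*.1
plan(P,T)
w=eyes.snapshot('wrist');cv2.imwrite('pics/w1.png',w['frame'])
import pickle;pickle.dump((s,w),open('w1.pkl','wb'))
for l in ['thick_c','thin_a_c','tray']:
  print(l,[(np.round(d['location'],4).tolist(),round(d['conf'],2)) for d in eyes.place_of(w,l)])
```

```text
t 2.38 tcp [ 0.4245 -0.2217  0.1272] f [ 0.4 -0.6 -1. ] g 0.754 q [-1.    0.18  2.1   0.77  0.74 -0.07]
rotvec [ 0.003  -0.0023 -0.0018] | shift in target frame [-0.7  0.7  0.5] | in current frame [-0.7  0.7  0.5]
thick_c [([0.4747, -0.211, 0.0417], 0.83), ([0.4803, -0.2154, 0.0379], 0.71)]
thin_a_c [([0.4732, -0.1324, 0.0391], 0.66)]
tray [([0.507, -0.1347, -0.0015], 0.76), ([0.4766, -0.2167, 0.043], 0.15)]
```

View pics/w1.png

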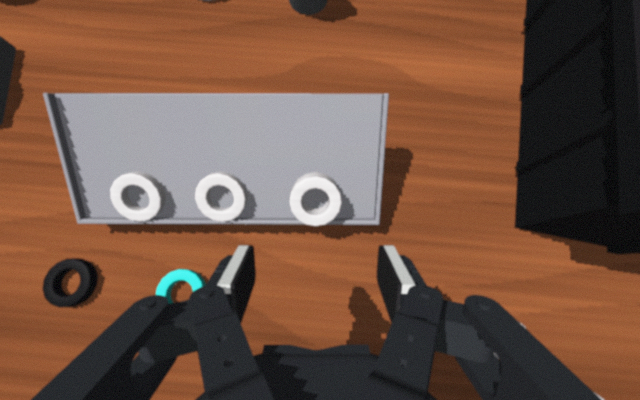

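The wrist view shows the thick ring at (315,200) and the thin ones at (220,197) and (135,197). The tray edges run level in the image, so the yaw is right. Next: the tray origin from the high edge, and the ring centres by silhouette fit.

```bash
cat >> h.py <<'E'
def sil(p,C,Rt,th,s=None):
    "predicted silhouette (filled) centroid,area of ring w/ centre C, axis=-Rt[:,1]"
    a=np.linspace(0,2*np.pi,72,endpoint=False)
    pts=[]
    for k in (-.5,.5):
        for t in a: pts.append(proj(p,C+.022*(np.cos(t)*Rt[:,0]+np.sin(t)*Rt[:,2])-k*th*Rt[:,1],s))
    hsh=cv2.convexHull(np.array(pts,np.float32));m=cv2.moments(hsh)
    return np.array([m['m10']/m['m00'],m['m01']/m['m00']]),m['m00']
def blob(p,uv,thr=185,rad=34):
    g=p['frame'].min(2); u,v=map(int,uv)
    M=np.zeros_like(g);M[max(0,v-rad):v+rad,max(0,u-rad):u+rad]=1
    b=((g>thr)*M).astype(np.uint8)
    cs,_=cv2.findContours(b,cv2.RETR_EXTERNAL,cv2.CHAIN_APPROX_NONE)
    c=max(cs,key=cv2.contourArea);c=cv2.convexHull(c);m=cv2.moments(c)
    return np.array([m['m10']/m['m00'],m['m01']/m['m00']]),m['m00'],c
E
python3 - <<'E'
from h import *
import pickle
from scipy.optimize import least_squares
s,w=pickle.load(open('w1.pkl','rb'))
p=eyes.snapshot('top');q=eyes.snapshot('scene')
pickle.dump((p,q),open('pq.pkl','wb'))
# hi edge in wrist: columns
f=w['frame'].astype(int)
for u in (100,200,300,360):
    col=f[80:110,u]; sat=col.max(1)-col.min(1); print(u,[int(x) for x in sat[8:20]])
# gray levels around rings
print(f[197,105:165:3].min(1))
for nm,im,ss,uvs in (('wrist',w,s,[(315,200),(220,197),(135,197)]),('top',p,None,[(412,252),(370,258),(333,264)]),('scene',q,None,[(252,141),(290,152),(326,159)])):
    for uv in uvs:
        for thr in (205,225):
            try:
                c,A,_=blob(im,uv,thr,32 if nm=='wrist' else 17);print(nm,uv,thr,c.round(2),A)
            except Exception as e: print(nm,uv,e)
E
```

```text
100 [103, 101, 102, 99, 72, 27, 3, 8, 10, 7, 9, 7]
200 [106, 105, 105, 100, 75, 30, 6, 7, 10, 7, 8, 6]
300 [92, 93, 96, 91, 70, 31, 4, 6, 7, 7, 7, 6]
360 [91, 91, 94, 89, 73, 40, 13, 7, 6, 6, 7, 8]
[164 166 227 233 231 193  83  81  86  88  92  88 152 168 167 231 233 230
 188  78]
wrist (315, 200) 205 [314.17 199.67] 1942.0
wrist (315, 200) 225 [314.34 200.16] 1815.5
wrist (220, 197) 205 [218.9  196.83] 1759.5
wrist (220, 197) 225 [218.88 196.68] 1645.0
wrist (135, 197) 205 [134.13 196.52] 1734.0
wrist (135, 197) 225 [134.15 196.48] 1628.0
top (412, 252) 205 [411.02 247.98] 850.5
top (412, 252) 225 [410.5  251.74] 395.5
top (370, 258) 205 [368.88 254.  ] 853.0
top (370, 258) 225 [368.99 257.61] 345.0
top (333, 264) 205 [331.88 260.  ] 853.0
top (333, 264) 225 [332.59 263.58] 350.5
scene (252, 141) 205 [252.32 140.79] 237.0
scene (252, 141) 225 [252.41 140.6 ] 213.0
scene (290, 152) 205 [290.67 151.52] 174.5
scene (290, 152) 225 [291.12 151.73] 145.0
scene (326, 159) 205 [325.98 159.57] 175.5
scene (326, 159) 225 [326.4  159.78] 141.5
```

Run:
```python
from h import *
import pickle
from scipy.optimize import least_squares
s,w=pickle.load(open('w1.pkl','rb'));p,q=pickle.load(open('pq.pkl','rb'))
tx=np.array([np.cos(PSI),np.sin(PSI),0]);ty=np.array([-np.sin(PSI),np.cos(PSI),0])
for u in (100,200,300,360):
    X=atz(w,u,92.6,.079,s);print('wrist hi edge: tray-x of origin',(X@tx-.046).round(4), 'y',(X@ty).round(3))
ft=p['frame'].astype(int)
for u in (320,360,400):
    col=ft[195:240,u];sat=col.max(1)-col.min(1);i=np.argmax(sat<50);v=195+i-(50-sat[i])/(sat[i-1]-sat[i]+1e-9)-0;print(u,v,'top',(atz(p,u,v,.079)@tx-.046).round(4))
T=trayR();n=-T[:,1]
for x0 in (0.484,):
  def surf(a,y): # a tray-x of point on surface
    X=tx*(x0+a)+ty*y; X[2]=.022+(a+.045)*np.tan(np.radians(32));return X
  for nm,th,m in (('thick',.020,[(w,s,(314.2,199.9)),(p,None,(410.5,251.7)),(q,None,(252.4,140.7))]),
                ('thinmid',.011,[(w,s,(218.9,196.8)),(p,None,(369.,257.6)),(q,None,(290.9,151.6))]),
                ('thinleft',.011,[(w,s,(134.1,196.5)),(p,None,(332.6,263.6)),(q,None,(326.2,159.6))])):
    for im,ss,uv in m:
      r=least_squares(lambda v:sil(im,surf(v[0],v[1])+n*th/2,T,th,ss)[0]-uv,[-.03,-.2])
      C=surf(*r.x)+n*th/2;print(nm,'a',r.x.round(4),'C',C.round(4),'area',sil(im,C,T,th,ss)[1].round(0))
```

```text
wrist hi edge: tray-x of origin 0.4878 y -0.086
wrist hi edge: tray-x of origin 0.4875 y -0.167
wrist hi edge: tray-x of origin 0.4873 y -0.248
wrist hi edge: tray-x of origin 0.4872 y -0.296
320 223.00000000002223 top 0.4901
360 216.7183098591589 top 0.4897
400 210.50724637681873 top 0.4891Traceback (most recent call last):
  File "<stdin>", line 20, in <module>
AttributeError: 'float' object has no attribute 'round'
```

```bash
cat > fit.py <<'E'
from h import *
import pickle
from scipy.optimize import least_squares
s,w=pickle.load(open('w1.pkl','rb'));p,q=pickle.load(open('pq.pkl','rb'))
tx=np.array([np.cos(PSI),np.sin(PSI),0]);ty=np.array([-np.sin(PSI),np.cos(PSI),0])
T=trayR();n=-T[:,1]
for x0 in (0.4875,):
  def surf(a,y): # a tray-x of point on surface
    X=tx*(x0+a)+ty*y; X[2]=.022+(a+.045)*np.tan(np.radians(32));return X
  for nm,th,m in (('thick',.020,[(w,s,(314.2,199.9)),(p,None,(410.5,251.7)),(q,None,(252.4,140.7))]),
                ('thinmid',.011,[(w,s,(218.9,196.8)),(p,None,(369.,257.6)),(q,None,(290.9,151.6))]),
                ('thinleft',.011,[(w,s,(134.1,196.5)),(p,None,(332.6,263.6)),(q,None,(326.2,159.6))])):
    for im,ss,uv in m:
      r=least_squares(lambda v:sil(im,surf(v[0],v[1])+n*th/2,T,th,ss)[0]-uv,[-.03,-.2])
      C=surf(*r.x)+n*th/2;print(nm,'a',r.x.round(4),'C',C.round(4),'area',round(sil(im,C,T,th,ss)[1]))
E
python3 fit.py
```

```text
thick a [-0.0285 -0.2591] C [ 0.4758 -0.2159  0.0408] area 2288
thick a [-0.0269 -0.2598] C [ 0.4775 -0.2164  0.0418] area 455
thick a [-0.028  -0.2564] C [ 0.4761 -0.2131  0.0411] area 324
thinmid a [-0.0278 -0.1753] C [ 0.4711 -0.1321  0.0374] area 2134
thinmid a [-0.0273 -0.1763] C [ 0.4717 -0.1331  0.0377] area 394
thinmid a [-0.028  -0.1732] C [ 0.4707 -0.1301  0.0373] area 238
thinleft a [-0.0276 -0.1004] C [ 0.4644 -0.0576  0.0376] area 2279
thinleft a [-0.0272 -0.1023] C [ 0.4649 -0.0594  0.0378] area 396
thinleft a [-0.0282 -0.0994] C [ 0.4637 -0.0566  0.0372] area 244
```

Run:
```python
import cv2
a=cv2.imread('pics/w1.png')[230:330,190:450];cv2.imwrite('pics/w1c.png',cv2.resize(a,None,fx=3,fy=3,interpolation=cv2.INTER_CUBIC))
```

```text
(no output)
```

View pics/w1c.png

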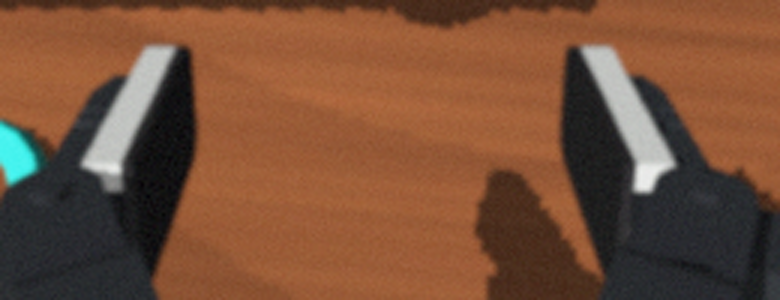

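The tip geometry puts the fingertips about 5 mm behind the TCP at 44 mm opening. So for the thick ring the TCP goes 5 mm above the tray surface, which leaves about 10 mm of ring below the tips.

Run:
```python
from h import *
st();T=trayR();n=-T[:,1]
C=np.array([.4768,-.2154,.0414])
plan(C-n*.005,T)
```

```text
t 2.68 tcp [ 0.4255 -0.2213  0.1275] f [ 0.1 -0.1  0.6] g 0.751 q [-0.99  0.18  2.1   0.77  0.74 -0.07]
rotvec [ 0.0011 -0.0007 -0.0019] | shift in target frame [ -1.1 105.4  -1.8] | in current frame [ -0.9 105.4  -1.7]
```

Request:
send_rows --pt "-1 20 -1.7 0 0 0 0.75" --pt "0 20 0 0 0 0 0.75" --pt "0 20 0 0 0 0 0.75" --pt "0 15 0 0 0 0 0.75" --pt "0 10 0 0 0 0 0.75" --pt "0 10 0 0 0 0 0.75" --pt "0 6 0 0 0 0 0.75" --pt "0 4 0 0 0 0 0.75" --pt "0 0 0 0 0 0 0.75"

```text
clock: 3.43
tcp_pos: [0.4791, -0.2149, 0.037]
ee_rot: [-0.358, 0.328, -0.588, 0.647]
ft_force: [-0.4, -0.2, -0.3]
grip_width: 0.751
```

Run:
```python
from h import *
st();T=trayR();n=-T[:,1]
C=np.array([.4768,-.2154,.0414])
plan(C-n*.005,T)
w=eyes.snapshot('wrist');cv2.imwrite('pics/w2.png',w['frame'])
```

```text
t 3.43 tcp [ 0.4791 -0.2149  0.037 ] f [-0.4 -0.2 -0.3] g 0.751 q [-0.87  0.45  2.05  1.03  0.53 -0.27]
rotvec [ 0.0009 -0.0021 -0.0025] | shift in target frame [ 0.3 -0.   0.3] | in current frame [ 0.3 -0.   0.3]
```

View pics/w2.png

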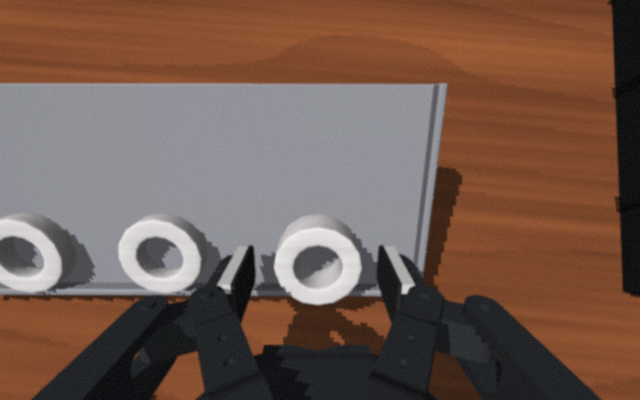

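The thick ring sits centred between the pads at (318,265), with clearance to the neighbour. Closing.

Request:
send_rows --pt "0 0 0 0 0 0 0" --pt "0 0 0 0 0 0 0" --pt "0 0 0 0 0 0 0" --pt "0 0 0 0 0 0 0" --pt "0 0 0 0 0 0 0" --pt "0 0 0 0 0 0 0" --pt "0 0 0 0 0 0 0" --pt "0 0 0 0 0 0 0"

```text
clock: 4.15
tcp_pos: [0.4787, -0.2154, 0.0381]
ee_rot: [-0.358, 0.327, -0.589, 0.647]
ft_force: [-7.2, -0.2, 8.3]
grip_width: 0.488
```

Request:
send_rows --pt "0 -5 0 0 0 0 0" --pt "0 -10 0 0 0 0 0" --pt "0 -20 0 0 0 0 0" --pt "0 -25 0 0 0 0 0" --pt "0 -25 0 0 0 0 0" --pt "0 -20 0 0 0 0 0" --pt "0 0 0 0 0 0 0"

```text
clock: 4.73
tcp_pos: [0.423, -0.2217, 0.1293]
ee_rot: [-0.358, 0.326, -0.59, 0.646]
ft_force: [0.4, -1.5, -0.2]
grip_width: 0.486
```

Run:
```python
from h import *
s=st()
w=eyes.snapshot('wrist');cv2.imwrite('pics/w3.png',w['frame'])
p=eyes.snapshot('top')
for im in (p,eyes.snapshot('scene')):
  for l in ['tube_mouth','tube_floor']: print(l,[(np.round(d['location'],4).tolist(),round(d['conf'],2)) for d in eyes.place_of(im,l)])
# top crop tube
cv2.imwrite('pics/tubec.png',cv2.resize(p['frame'][180:260,170:250],None,fx=7,fy=7,interpolation=cv2.INTER_CUBIC))
P=np.array([.50,.19,.20])
for yaw in (0,.1,.31): plan(P,downR(yaw),s)
```

```text
t 4.73 tcp [ 0.423  -0.2217  0.1293] f [ 0.4 -1.5 -0.2] g 0.486 q [-1.    0.17  2.11  0.77  0.74 -0.07]
tube_mouth [([0.5793, 0.1872, 0.0699], 0.88)]
tube_floor [([0.578, 0.1896, 0.0183], 0.83)]
tube_mouth [([0.5789, 0.1891, 0.0704], 0.74)]
tube_floor [([0.5745, 0.1887, 0.0206], 0.6), ([0.7623, -0.0575, 0.0049], 0.55), ([0.5008, -0.1364, 0.0006], 0.3)]
rotvec [-0.5597  0.0886 -0.0235] | shift in target frame [-411.7  -70.7   77. ] | in current frame [-4.029e+02 -1.000e-01  1.345e+02]
rotvec [-0.5599 -0.0088  0.0045] | shift in target frame [-401.9  -70.7  117.7] | in current frame [-4.029e+02 -1.000e-01  1.345e+02]
rotvec [-0.5575 -0.2132  0.0633] | shift in target frame [-368.6  -70.7  198.9] | in current frame [-4.029e+02 -1.000e-01  1.345e+02]
```

View pics/w3.png

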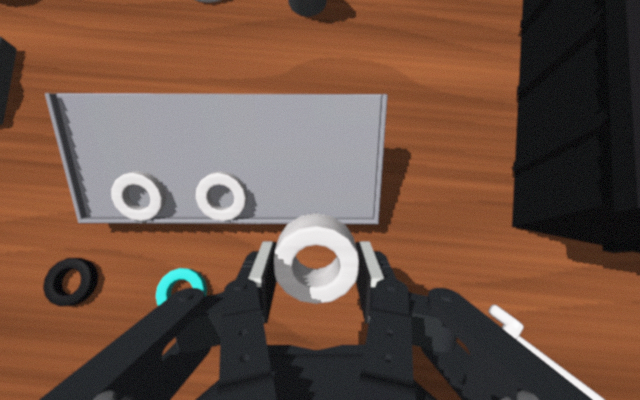

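View pics/tubec.png

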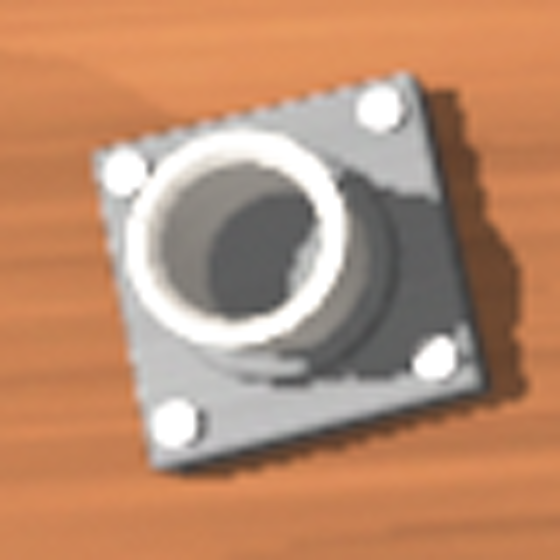

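Thick ring gripped, width 0.486. In the top view the tube rim centre is at about pixel (204,214), i.e. world (0.579, 0.188). Now I'll turn upright and go to a viewing pose short of the tube.

Run:
```python
from h import *
s=st(); Rm=downR(.1); P=np.array([.579,.188,.175])-Rm[:,2]*.06
plan(P,Rm)
```

```text
t 5.08 tcp [ 0.4236 -0.2201  0.1256] f [ 0.1 -0.2 -2.1] g 0.482 q [-1.    0.18  2.11  0.77  0.74 -0.07]
rotvec [-0.5573 -0.0087 -0.002 ] | shift in target frame [-390.5  -49.4  135.3] | in current frame [-391.8   29.5  137.6]
```

Request:
send_rows --pt "0 -5 0 -0.093 -0.0015 0 0" --pt "0 -5 0 -0.093 -0.0015 0 0" --pt "0 -5 0 -0.093 -0.0015 0 0" --pt "0 -5 0 -0.093 -0.0015 0 0" --pt "0 -5 0 -0.093 -0.0015 0 0" --pt "0 -5 0 -0.093 -0.0015 0 0" --pt "-20 -5 8 0 0 0 0" --pt "-30 -5 10 0 0 0 0" --pt "-30 -5 11 0 0 0 0" --pt "-30 -5 11 0 0 0 0" --pt "-30 0 11 0 0 0 0" --pt "-30 0 11 0 0 0 0" --pt "-30 0 11 0 0 0 0" --pt "-30 0 11 0 0 0 0" --pt "-30 0 11 0 0 0 0" --pt "-30 0 11 0 0 0 0" --pt "-30 0 11 0 0 0 0" --pt "-30 0 10 0 0 0 0" --pt "-20 0 5 0 0 0 0" --pt "-15 0 0 0 0 0 0"

```text
clock: 6.75
tcp_pos: [0.5069, 0.1774, 0.1738]
ee_rot: [-0.524, 0.474, -0.474, 0.526]
ft_force: [-0.1, -0.3, -2.1]
grip_width: 0.48
```

Run:
```python
from h import *
s=st(); Rm=downR(.1); P=np.array([.579,.188,.175])-Rm[:,2]*.06
plan(P,Rm)
```

```text
t 6.75 tcp [0.5069 0.1774 0.1738] f [-0.1 -0.3 -2.1] g 0.48 q [0.12 0.39 1.55 0.   1.2  1.59]
rotvec [-0.0015  0.0026 -0.0013] | shift in target frame [-3.4 -1.2 12.8] | in current frame [-3.3 -1.2 12.8]
```

Request:
send_rows --pt "-3.4 -1 0 -0.0015 0.0026 -0.0013 0" --pt "0 0 0 0 0 0 0" --pt "0 0 0 0 0 0 0"

```text
clock: 7.0
tcp_pos: [0.5064, 0.1778, 0.1755]
ee_rot: [0.524, -0.475, 0.475, -0.524]
ft_force: [0.2, -0.0, -1.5]
grip_width: 0.484
```

Run:
```python
from h import *
s=st();w=eyes.snapshot('wrist');cv2.imwrite('pics/w4.png',w['frame'])
import pickle;pickle.dump((s,w),open('w4.pkl','wb'))
p=eyes.snapshot('top');q=eyes.snapshot('scene');cv2.imwrite('pics/q4.png',q['frame']);pickle.dump((p,q),open('pq4.pkl','wb'))
for im in (w,): 
  for l in ['tube_mouth','tube_floor','thick_c']: print(l,[(np.round(d['location'],4).tolist(),round(d['conf'],2)) for d in eyes.place_of(im,l)])
```

```text
t 7.0 tcp [0.5064 0.1778 0.1755] f [ 0.2 -0.  -1.5] g 0.484 q [ 0.12  0.39  1.54 -0.    1.21  1.59]
tube_mouth [([0.5778, 0.1918, 0.0712], 0.94), ([0.5051, 0.1763, 0.1747], 0.27)]
tube_floor []
thick_c [([0.5058, 0.1753, 0.1704], 0.83), ([0.5052, 0.1826, 0.1804], 0.81)]
```

View pics/w4.png

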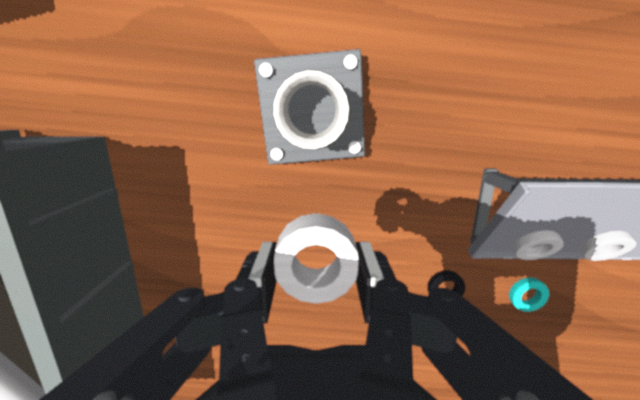

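View pics/q4.png

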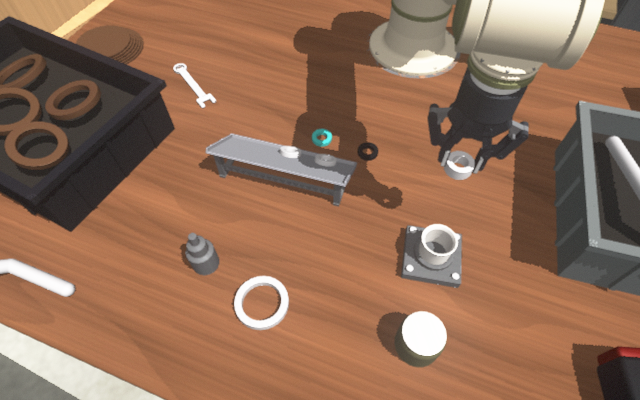

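Run:
```python
from h import *
import pickle
from scipy.optimize import least_squares
s2=st()
w=eyes.snapshot('wrist');s=s2
pickle.dump((s,w),open('w4.pkl','wb'))
p=eyes.snapshot('top');q=eyes.snapshot('scene');pickle.dump((p,q),open('pq4.pkl','wb'))
def circ(im,C,r,ss):
    a=np.linspace(0,2*np.pi,60,endpoint=False)
    return np.array([proj(im,[C[0]+r*np.cos(t),C[1]+r*np.sin(t),C[2]],ss) for t in a],np.float32)
for nm,im,ss,uv,rad in (('w',w,s,(311,110),45),('top',p,None,(204,214),22),('scene',q,None,(438,245),22)):
    g=im['frame'].min(2)
    for thr in (200,225):
        M=np.zeros_like(g);u,v=uv;M[v-rad:v+rad,u-rad:u+rad]=1
        b=((g>thr)*M).astype(np.uint8)
        cs,_=cv2.findContours(b,cv2.RETR_EXTERNAL,cv2.CHAIN_APPROX_NONE)
        c=max(cs,key=cv2.contourArea);e=cv2.fitEllipse(c)
        # expected ellipse of outer rim
        def f(x): 
            m=cv2.fitEllipse(circ(im,[x[0],x[1],.07],.0305,ss));return np.array(m[0])-e[0]
        r=least_squares(f,[.579,.188]);m=cv2.fitEllipse(circ(im,[*r.x,.07],.0305,ss))
        print(nm,thr,np.round(e[0],1),np.round(e[1],1),'exp',np.round(m[1],1),'->',r.x.round(4))
for lab in ['thick']:
    for d in eyes.outline_of(w,lab)[:2]:
        m=d['mask'];c=cv2.convexHull(np.argwhere(m)[:,::-1].astype(np.int32));mm=cv2.moments(c)
        print(d['conf'],c[:,0].min(0),c[:,0].max(0),mm['m10']/mm['m00'],mm['m01']/mm['m00'],mm['m00'])
a=w['frame'][195:325,230:400];cv2.imwrite('pics/w4c.png',cv2.resize(a,None,fx=4,fy=4,interpolation=cv2.INTER_CUBIC))
```

```text
t 7.3 tcp [0.5066 0.1777 0.176 ] f [ 0.5  0.1 -1.7] g 0.483 q [ 0.12  0.39  1.54 -0.    1.21  1.59]
w 200 [310.1 109.4] [74.8 78.2] exp [75.4 78.7] -> [0.5781 0.1878]
w 225 [310.1 109.5] [74.3 77.4] exp [75.4 78.7] -> [0.578 0.188]
top 200 [203.4 211.1] [23.1 29.5] exp [29.7 31.7] -> [0.579  0.1881]
top 225 [203.3 213.3] [27.2 28.8] exp [29.7 31.7] -> [0.579  0.1886]
scene 200 [440.  240.8] [32.9 37.9] exp [30.9 37.8] -> [0.579 0.188]
scene 225 [439.7 239.6] [29.9 36.9] exp [30.9 37.8] -> [0.579 0.188]
0.93 [274 214] [357 303] 315.5063476013931 259.0070778564206 5934.0
```

View pics/w4c.png

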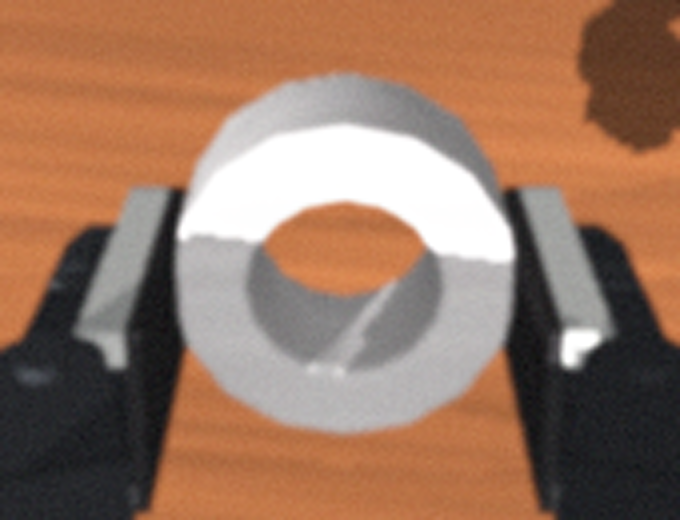

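```bash
cat > ringfit.py <<'E'
from h import *
from scipy.optimize import least_squares
def toolproj(w,X):
    T=np.array(w['T_tool_cam']);c=np.array(w['mtx'])@(T[:3,:3].T@(np.asarray(X)-T[:3,3]));return c[:2]/c[2]
def ringpts(w,v,th):
    x,y,z,tx=v;Rm=R.from_rotvec([tx,0,0]).as_matrix();a=np.linspace(0,2*np.pi,72,endpoint=False)
    f=lambda k:np.array([toolproj(w,Rm@np.array([.022*np.cos(t),k*th,.022*np.sin(t)])+[x,y,z]) for t in a],np.float32)
    return f(-.5),f(.5)   # top face (towards gripper), bottom
def dist(poly,pt): return cv2.pointPolygonTest(poly.reshape(-1,1,2),(float(pt[0]),float(pt[1])),True)
def fit(w,th,hull_pts,top_pts,v0=(0,-.008,0,0),tilt=True):
    def f(v):
        v=list(v)+([] if tilt else [0]); t,b=ringpts(w,v,th)
        H=cv2.convexHull(np.vstack([t,b]))
        return [dist(H,p) for p in hull_pts]+[dist(t,p) for p in top_pts]
    r=least_squares(f,v0 if tilt else v0[:3],x_scale=[.01,.01,.01,.1][:4 if tilt else 3],diff_step=1e-3,loss='soft_l1')
    return r.x,np.abs(r.fun)
E
python3 - <<'E'
from ringfit import *
import pickle
s,w=pickle.load(open('w4.pkl','rb'))
cr=lambda L:[(230+(x+.5)/4-.5,195+(y+.5)/4-.5) for x,y in L]
hull=cr([(345,74),(280,90),(225,128),(196,178),(420,95),(472,140),(494,190),(346,434),(270,418),(215,376),(183,310),(430,418),(480,376),(508,320)])
top=cr([(346,124),(260,146),(202,190),(430,142),(485,188),(346,434),(215,376),(183,310),(480,376),(508,320)])
for tilt in (True,False): 
    x,r=fit(w,.02,hull,top,tilt=tilt);print((x*1000).round(1),r.round(1))
E
```

```text
[  0.8   2.2  -3.  -63.2] [0.4 0.1 0.6 1.1 0.3 0.2 0.2 0.  0.1 0.2 0.9 1.  0.3 0.4 0.3 0.4 0.8 0.2
 0.1 0.  0.2 0.9 0.3 0.4]
[ 0.7  1.4 -2.4] [0.3 0.9 0.2 0.5 1.1 0.9 0.7 0.6 0.5 0.3 1.2 1.3 0.3 0.7 1.5 1.  1.5 1.7
 0.8 0.6 0.3 1.2 0.3 0.7]
```

Run:
```python
from h import *
s=st(); plan([.580,.188,.1],downR(.1))
```

```text
t 7.5 tcp [0.5065 0.1781 0.1759] f [-0.7 -0.4 -0.6] g 0.482 q [ 0.12  0.39  1.54 -0.    1.21  1.59]
rotvec [-0.0014 -0.0024  0.0006] | shift in target frame [-2.5 75.9 74.1] | in current frame [-2.7 76.  74. ]
```

Request:
send_rows --pt "-0.5 0 20 0 0 0 0" --pt "-1 5 20 0 0 0 0" --pt "-1 15 20 0 0 0 0" --pt "0 20 10 0 0 0 0" --pt "0 20 4 0 0 0 0" --pt "0 16 0 0 0 0 0" --pt "0 0 0 0 0 0 0" --pt "0 0 0 0 0 0 0"

```text
clock: 8.17
tcp_pos: [0.5797, 0.1879, 0.0998]
ee_rot: [0.524, -0.475, 0.475, -0.524]
ft_force: [0.4, 0.2, -1.0]
grip_width: 0.489
```

Run:
```python
from h import *
import pickle
s=st(); plan([.580,.188,.1],downR(.1))
w=eyes.snapshot('wrist');q=eyes.snapshot('scene');p=eyes.snapshot('top');pickle.dump((s,w,p,q),open('i5.pkl','wb'))
cv2.imwrite('pics/w5.png',cv2.resize(w['frame'][150:330,220:410],None,fx=3.3,fy=3.3,interpolation=cv2.INTER_CUBIC))
cv2.imwrite('pics/q5.png',cv2.resize(q['frame'][180:290,380:500],None,fx=5,fy=5,interpolation=cv2.INTER_CUBIC))
```

```text
t 8.17 tcp [0.5797 0.1879 0.0998] f [ 0.4  0.2 -1. ] g 0.489 q [ 0.12  0.62  1.39 -0.    1.13  1.59]
rotvec [-0.0001 -0.0021  0.0007] | shift in target frame [-0.  -0.2  0.3] | in current frame [-0.  -0.2  0.3]
```

View pics/w5.png

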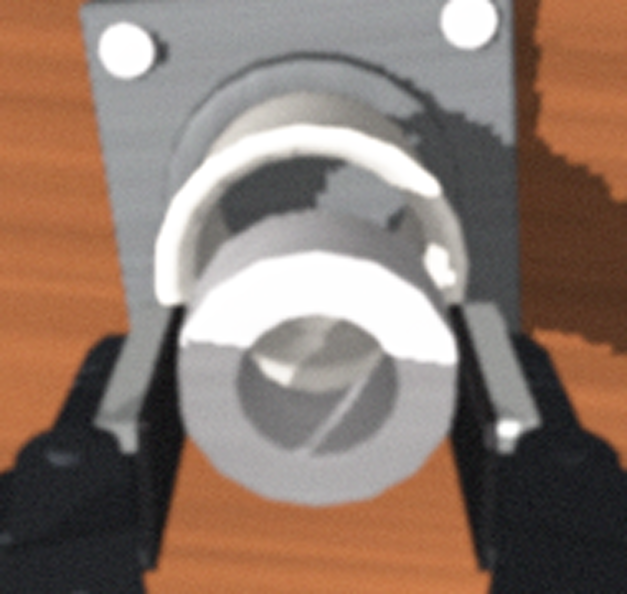

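View pics/q5.png

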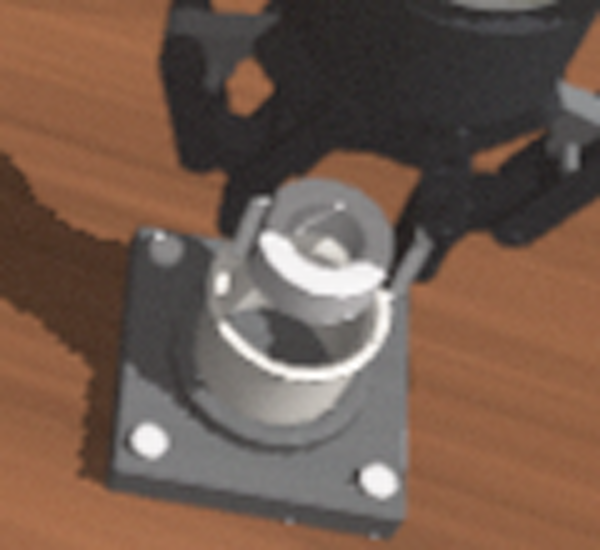

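```bash
cat > ov.py <<'E'
from h import *
import pickle,sys
def circw(im,C,r,ss,Rm=np.eye(3)):
    a=np.linspace(0,2*np.pi,90,endpoint=False)
    return np.array([proj(im,np.array(C)+Rm@np.array([r*np.cos(t),r*np.sin(t),0]),ss) for t in a])
def overlay(im,ss,box,k,circles,fn):
    x0,y0,x1,y1=box;a=cv2.resize(im['frame'][y0:y1,x0:x1],None,fx=k,fy=k,interpolation=cv2.INTER_CUBIC)
    for C,r,col in circles:
        pts=((circw(im,C,r,ss)-[x0,y0]+.5)*k-.5)
        cv2.polylines(a,[np.round(pts*8).astype(np.int32).reshape(-1,1,2)],True,col,1,cv2.LINE_AA,3)
    cv2.imwrite(fn,a)
E
python3 - <<'E'
from ov import *
s,w,p,q=pickle.load(open('i5.pkl','rb'))
tc=s['tcp_pos'];z=downR(.1)[:,2]
tube=np.array([.579,.188,.07])
rc=tc.copy(); 
yb=.006
circles=[(tube,.0305,(255,0,0)),(tube,.0265,(255,0,0)),(tc+[0,0,-yb],.022,(0,0,255)),(tc+[0,0,-yb+.02],.022,(0,200,0))]
overlay(q,None,(410,205,475,265),9,circles,'pics/o5q.png')
overlay(w,s,(250,160,385,310),4,circles,'pics/o5w.png')
overlay(p,None,(180,190,230,240),9,circles,'pics/o5p.png')
E
```

```text
(no output)
```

View pics/o5q.png

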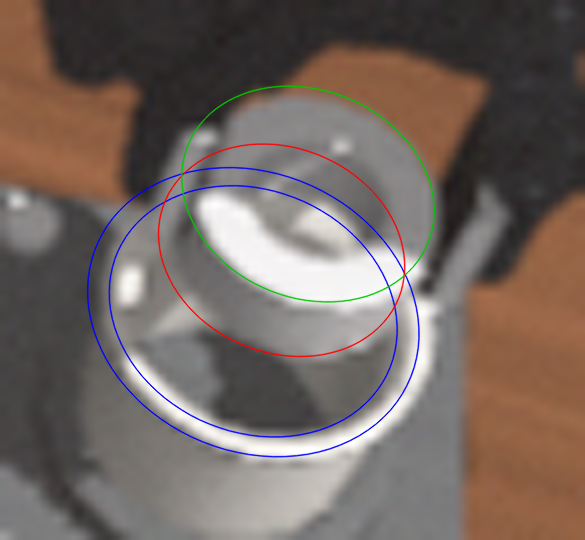

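View pics/o5w.png

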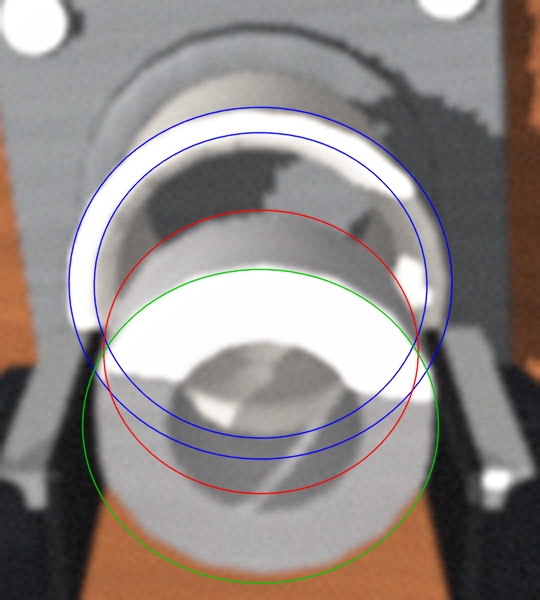

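Run:
```python
from ringfit import *
import pickle
s,w,p,q=pickle.load(open('i5.pkl','rb'))
Rt=R.from_quat(s['ee_rot']).as_matrix();tc=s['tcp_pos']
cw=lambda L:[(250+(x+.5)/4-.5,160+(y+.5)/4-.5) for x,y in L]
cq=lambda L:[(410+(x-12+.5)/9-.5,205+(y-2+.5)/9-.5) for x,y in L]
topw=cw([(262,264),(190,278),(130,315),(340,280),(405,325),(95,400),(110,490),(180,553),(262,572),(350,553),(415,490),(436,420)])
botw=cw([(262,212),(200,226),(150,258),(330,226),(380,258)])
topq=cq([(300,97),(250,108),(215,140),(365,112),(415,155),(435,205),(200,205),(240,265),(320,303)])
botq=cq([(180,255),(205,295),(250,332),(310,352),(355,348)])
def P(v,im):
    x,y,z,t1,t2=v;Rm=R.from_rotvec([t1,0,t2]).as_matrix();a=np.linspace(0,2*np.pi,72,endpoint=False)
    o=[]
    for k in(-.01,.01):
        L=[Rm@np.array([.022*np.cos(t),k,.022*np.sin(t)])+[x,y,z] for t in a]
        o.append(np.array([toolproj(w,X) if im is w else proj(q,Rt@X+tc) for X in L],np.float32))
    return o
def f(v,use):
    r=[]
    for im,T,B,k in ((w,topw,botw,1.),(q,topq,botq,2.5)):
        if im is w and 'w' not in use or im is q and 'q' not in use: continue
        t,b=P(v,im);r+=[k*dist(t,x) for x in T]+[k*dist(b,x) for x in B]
    return np.array(r)
for use in ('w','q','wq'):
  for nt in (3,4,5):
    g=lambda u:f(list(u)+[0]*(5-nt),use)
    r=least_squares(g,[0,-.004,0,0,0][:nt],x_scale=[.01,.01,.01,.1,.1][:nt],diff_step=1e-3,loss='soft_l1');print(use,(r.x*1000).round(1),np.sqrt((r.fun**2).mean()).round(2))
```

```text
w [ 0.5  0.1 -1.4] 0.64
w [  0.5   0.7  -1.9 -37.1] 0.38
w [  0.5   0.7  -1.9 -36.9  -4.2] 0.38
q [ -6.  34. -24.] 0.74
q [-1.  -3.7  0.  -0. ] 2.23
q [-1.  -3.7  0.  -0.   0. ] 2.23
wq [ 0.3 -0.2 -1.4] 1.84
wq [  0.3  -0.   -1.6 -15.5] 1.86
wq [  0.4  -0.1  -1.5 -13.  -43.1] 1.81
```

Both views put the ring's axis within about 1 mm of the tube axis. I'll correct x by −0.8 mm and lower it, watching the force.

Request:
send_rows --pt "-0.8 5 0.3 0 0 0 0" --pt "0 5 0 0 0 0 0" --pt "0 5 0 0 0 0 0" --pt "0 5 0 0 0 0 0" --pt "0 2 0 0 0 0 0" --pt "0 2 0 0 0 0 0" --pt "0 0 0 0 0 0 0"

```text
clock: 8.9
tcp_pos: [0.5801, 0.1888, 0.0755]
ee_rot: [-0.524, 0.475, -0.475, 0.524]
ft_force: [0.3, -0.0, -1.4]
grip_width: 0.484
```

Run:
```python
from ov import *
s=st(); w=eyes.snapshot('wrist');q=eyes.snapshot('scene')
tube=np.array([.5785,.1885,.07])
overlay(w,s,(250,190,385,310),4,[(tube,.0305,(255,0,0)),(tube,.0265,(255,0,0))],'pics/o6w.png')
overlay(q,None,(405,200,475,270),8,[],'pics/o6q.png')
```

```text
t 8.9 tcp [0.5801 0.1888 0.0755] f [ 0.3 -0.  -1.4] g 0.484 q [ 0.12  0.65  1.41 -0.    1.08  1.6 ]
```

View pics/o6w.png

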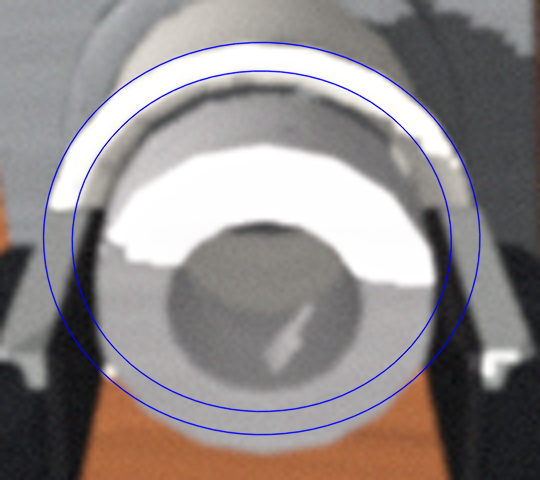

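View pics/o6q.png

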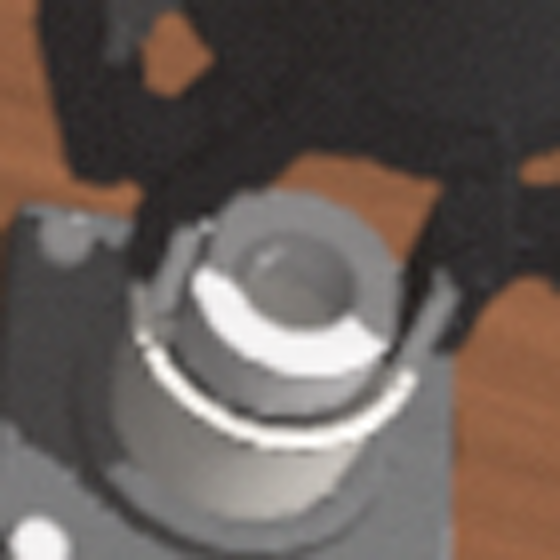

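Request:
send_rows --pt "0 1 0 0 0 0 0" --pt "0 1 0 0 0 0 0" --pt "0 1 0 0 0 0 0" --pt "0 0 0 0 0 0 0"

```text
clock: 9.33
tcp_pos: [0.5802, 0.1888, 0.0728]
ee_rot: [-0.524, 0.475, -0.475, 0.524]
ft_force: [0.1, 0.7, -1.8]
grip_width: 0.489
```

Request:
send_rows --pt "0 1 0 0 0 0 0" --pt "0 1 0 0 0 0 0" --pt "0 0 0 0 0 0 0" --pt "0 0 0 0 0 0 0"

```text
clock: 9.67
tcp_pos: [0.58, 0.1888, 0.0708]
ee_rot: [-0.524, 0.475, -0.475, 0.524]
ft_force: [-0.9, 0.4, -0.7]
grip_width: 0.485
```

Run:
```python
from ov import *
s=st(); w=eyes.snapshot('wrist');q=eyes.snapshot('scene')
tube=np.array([.5785,.1885,.07])
overlay(w,s,(250,190,385,310),4,[],'pics/o7w.png')
overlay(q,None,(405,200,475,270),8,[],'pics/o7q.png')
```

```text
t 9.67 tcp [0.58   0.1888 0.0708] f [-0.9  0.4 -0.7] g 0.485 q [ 0.12  0.66  1.41 -0.    1.07  1.6 ]
```

View pics/o7w.png

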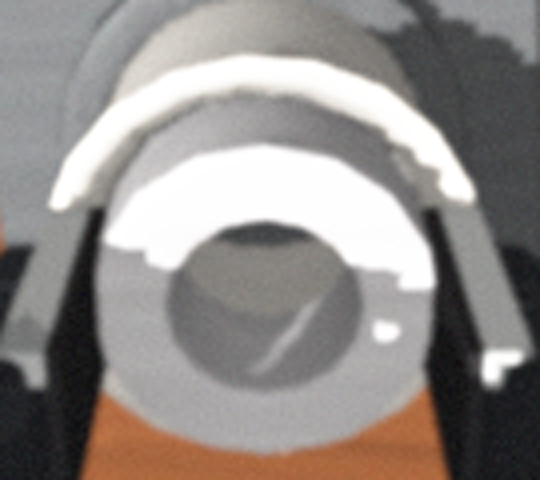

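View pics/o7q.png

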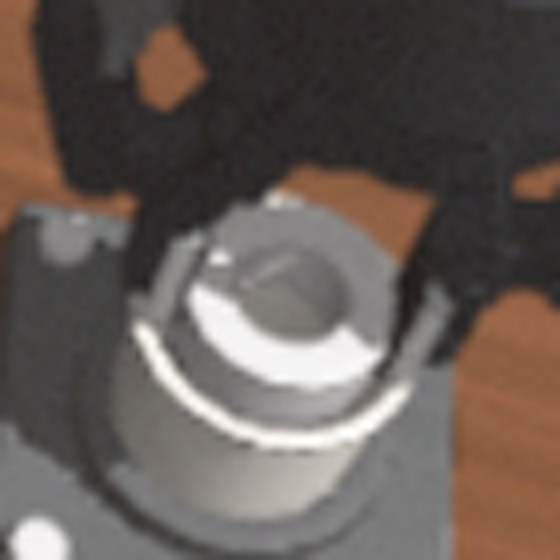

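Request:
send_rows --pt "0 1 0 0 0 0 0" --pt "0 1 0 0 0 0 0" --pt "0 0 0 0 0 0 0"

```text
clock: 10.02
tcp_pos: [0.5801, 0.1888, 0.0695]
ee_rot: [-0.524, 0.474, -0.475, 0.524]
ft_force: [-5.6, -0.8, 4.8]
grip_width: 0.487
```

Request:
send_rows --pt "0 1 0 0 0 0 0" --pt "0 1 0 0 0 0 0" --pt "0 0 0 0 0 0 0"

```text
clock: 10.27
tcp_pos: [0.5799, 0.1888, 0.0686]
ee_rot: [-0.524, 0.474, -0.475, 0.524]
ft_force: [-10.9, -1.8, 15.2]
grip_width: 0.485
```

The flare pushes the ring toward −x, so it is too far in +x. I'll back up and shift 1.2 mm toward −x.

Request:
send_rows --pt "0 -1.5 0 0 0 0 0" --pt "0.0 0 -1.2 0 0 0 0" --pt "0 1 0 0 0 0 0" --pt "0 0.5 0 0 0 0 0" --pt "0 0 0 0 0 0 0" --pt "0 0 0 0 0 0 0"

```text
clock: 10.77
tcp_pos: [0.5796, 0.1887, 0.0685]
ee_rot: [-0.523, 0.474, -0.476, 0.525]
ft_force: [-5.0, 0.4, 13.0]
grip_width: 0.487
```

Request:
send_rows --pt "0 -1 0 0 0 0 0" --pt "0 0 -1.0 0 0 0 0" --pt "0 0.5 0 0 0 0 0" --pt "0 0.5 0 0 0 0 0" --pt "0 0 0 0 0 0 0" --pt "0 0 0 0 0 0 0"

```text
clock: 11.27
tcp_pos: [0.5789, 0.1886, 0.0682]
ee_rot: [-0.523, 0.474, -0.476, 0.525]
ft_force: [-1.7, -0.1, 11.2]
grip_width: 0.486
```

Run:
```python
from ov import *
s=st(); print(s['wrist_torque'].round(2)); w=eyes.snapshot('wrist');q=eyes.snapshot('scene')
overlay(w,s,(250,190,385,310),4,[],'pics/o8w.png')
overlay(q,None,(405,200,475,270),8,[],'pics/o8q.png')
```

```text
t 11.27 tcp [0.5789 0.1886 0.0682] f [-1.7 -0.1 11.2] g 0.486 q [ 0.12  0.65  1.42 -0.    1.06  1.6 ]
[-0.14  0.32 -0.02]
```

View pics/o8w.png

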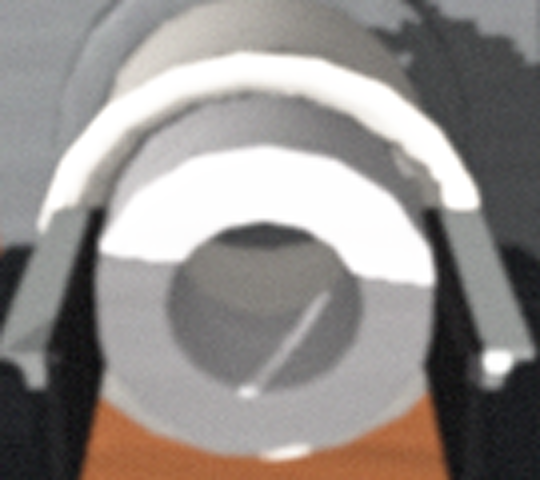

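View pics/o8q.png

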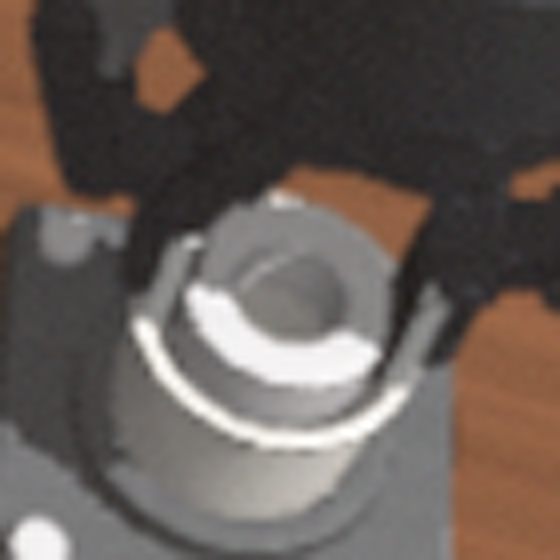

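The lateral force is gone, and the pad tips appear to be on the rim with the ring in the bore entrance. I'll ease off 1 mm and release gently.

Request:
send_rows --pt "0 -1 0 0 0 0 0" --pt "0 0 0 0 0 0 0" --pt "0 0 0 0 0 0 0.62" --pt "0 0 0 0 0 0 0.62" --pt "0 0 0 0 0 0 0.62" --pt "0 0 0 0 0 0 0.62" --pt "0 0 0 0 0 0 0.62" --pt "0 0 0 0 0 0 0.62"

```text
clock: 12.03
tcp_pos: [0.578, 0.1885, 0.0678]
ee_rot: [-0.524, 0.475, -0.475, 0.524]
ft_force: [-0.4, -0.6, -0.6]
grip_width: 0.62
```

Run:
```python
from ov import *
s=st(); w=eyes.snapshot('wrist');q=eyes.snapshot('scene')
overlay(w,s,(250,190,385,310),4,[],'pics/o9w.png')
overlay(q,None,(405,200,475,270),8,[],'pics/o9q.png')
```

```text
t 12.03 tcp [0.578  0.1885 0.0678] f [-0.4 -0.6 -0.6] g 0.62 q [ 0.12  0.66  1.42 -0.    1.07  1.6 ]
```

View pics/o9w.png

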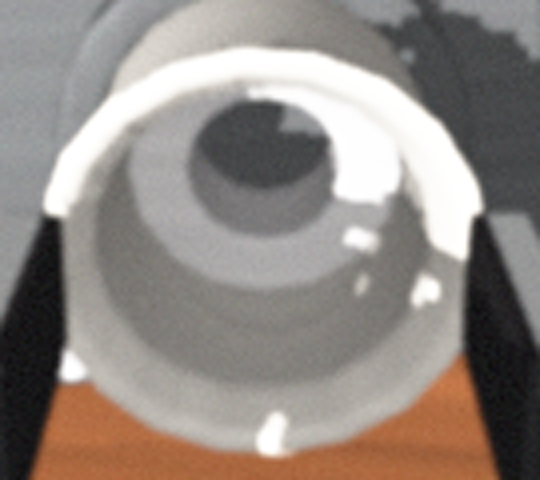

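View pics/o9q.png

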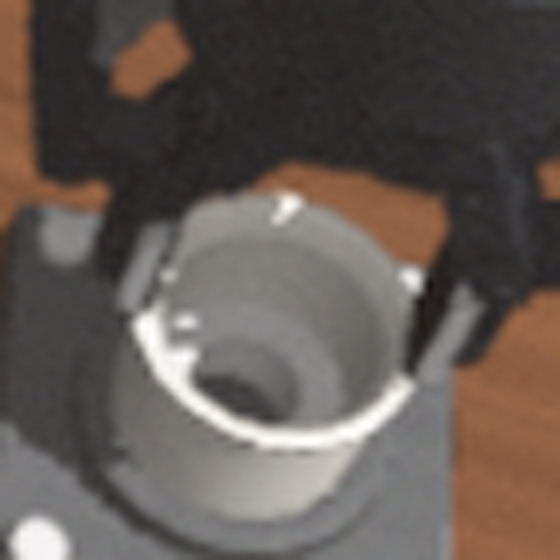

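The ring dropped into the tube. I'll retreat and check that it lies flat.

Request:
send_rows --pt "0 -10 0 0 0 0 0.65" --pt "0 -20 0 0 0 0 0.65" --pt "0 -30 0 0 0 0 0.75" --pt "0 -30 0 0 0 0 0.75" --pt "0 -15 -15 0 0 0 0.75" --pt "0 0 -15 0 0 0 0.75" --pt "0 0 0 0 0 0 0.75" --pt "0 0 0 0 0 0 0.75"

```text
clock: 12.8
tcp_pos: [0.5481, 0.1857, 0.1737]
ee_rot: [-0.523, 0.474, -0.476, 0.524]
ft_force: [0.1, -1.0, 0.3]
grip_width: 0.753
```

Run:
```python
from ov import *
s=st(); w=eyes.snapshot('wrist')
t=np.array([.578,.1885,.07]);f=np.array([.578,.1885,.04])
overlay(w,s,(260,120,370,220),5,[(t,.0305,(255,0,0)),(f,.022,(0,0,255)),(f,.012,(0,0,255))],'pics/o10.png')
T=trayR();n=-T[:,1];C=np.array([.4713,-.1318,.0375]); plan(C+n*.08,T)
```

```text
t 12.8 tcp [0.5481 0.1857 0.1737] f [ 0.1 -1.   0.3] g 0.753 q [ 0.12  0.48  1.41 -0.    1.25  1.6 ]
rotvec [ 0.557   0.0049 -0.0007] | shift in target frame [ 308.9  -21.3 -162. ] | in current frame [ 308.2   67.8 -150.2]
```

View pics/o10.png

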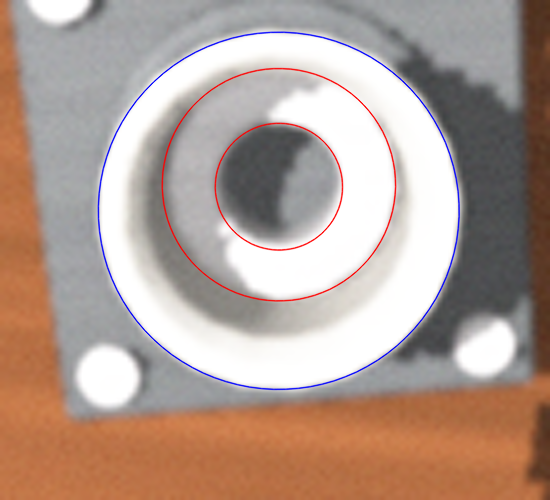

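The overlay circles for a ring lying flat on the floor match the picture, rim included, so the thick ring is home. Tube axis is (0.578, 0.1885). Next, the middle thin ring.

Request:
send_rows --pt "20 0 -10 0 0 0 0.75" --pt "32 0 -15 0 0 0 0.75" --pt "32 0 -15 0 0 0 0.75" --pt "32 0 -15 0 0 0 0.75" --pt "32 0 -15 0 0 0 0.75" --pt "32 0 -16 0 0 0 0.75" --pt "32 0 -16 0 0 0 0.75" --pt "32 0 -16 0 0 0 0.75" --pt "32 0 -16 0 0 0 0.75" --pt "22 0 -16 0 0 0 0.75" --pt "10 0 0 0 0 0 0.75" --pt "0 5 0 0.093 0.001 0 0.75" --pt "0 5 0 0.093 0.001 0 0.75" --pt "0 5 0 0.093 0.001 0 0.75" --pt "0 5 0 0.093 0.001 0 0.75" --pt "0 5 0 0.093 0.001 0 0.75" --pt "0 5 0 0.093 0 0 0.75" --pt "0 0 0 0 0 0 0.75" --pt "0 0 0 0 0 0 0.75"

```text
clock: 14.43
tcp_pos: [0.4355, -0.135, 0.1443]
ee_rot: [-0.361, 0.331, -0.587, 0.645]
ft_force: [-0.3, -0.2, 0.4]
grip_width: 0.752
```

Run:
```python
from ov import *
s=st(); w=eyes.snapshot('wrist');cv2.imwrite('pics/w11.png',w['frame']);pickle.dump((s,w),open('w11.pkl','wb'))
T=trayR();n=-T[:,1];C=np.array([.4713,-.1318,.0375]); plan(C+n*.08,T); plan(C-n*.0055,T)
C=np.array([.4713,-.1322,.0377])
Q=proj(w,C,s);print(Q)
for thr in (205,225):
  for c0 in (C,np.array([.4645,-.058,.0375])): print(blob(w,proj(w,c0,s),thr,32)[:2], sil(w,c0,T,.011,s))
```

```text
t 14.43 tcp [ 0.4355 -0.135   0.1443] f [-0.3 -0.2  0.4] g 0.752 q [-0.81  0.07  2.17  0.71  0.67  0.16]
rotvec [ 0.0119 -0.0006 -0.002 ] | shift in target frame [ -0.   29.8 -26.8] | in current frame [  0.1  30.1 -26.5]
rotvec [ 0.0119 -0.0006 -0.002 ] | shift in target frame [ -0.  115.3 -26.8] | in current frame [  0.2 115.6 -25.5]
[316.13499684 219.98951541]
(array([317.24978522, 220.30433849]), 1552.0) (array([316.13902993, 219.97248971]), 1874.0481846509501)
(array([236.30086862, 220.07850163]), 1535.0) (array([235.1789188 , 219.84801918]), 1915.8315695002675)
(array([317.19379845, 220.1759455 ]), 1419.0) (array([316.13902993, 219.97248971]), 1874.0481846509501)
(array([236.2511008 , 219.82125431]), 1400.5) (array([235.1789188 , 219.84801918]), 1915.8315695002675)
```

View pics/w11.png

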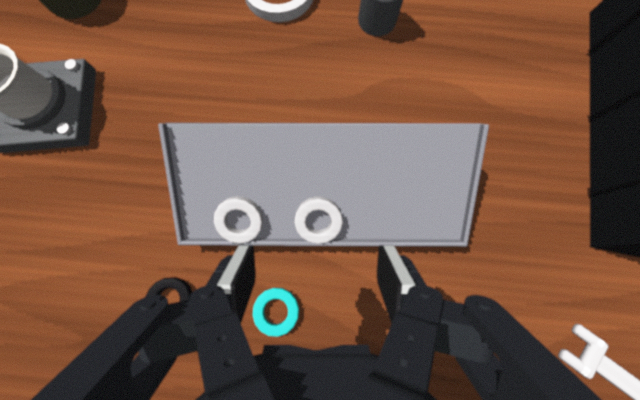

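Run:
```python
from ov import *
T=trayR();n=-T[:,1];C=np.array([.4713,-.1327,.0377]); plan(C-n*.0035,T)
```

```text
rotvec [ 0.0119 -0.0006 -0.002 ] | shift in target frame [  0.9 113.1 -26.8] | in current frame [  1.1 113.4 -25.5]
```

Request:
send_rows --pt "1 0 -13.4 0.012 0 -0.002 0.75" --pt "0 13 -13.4 0 0 0 0.75" --pt "0 20 0 0 0 0 0.75" --pt "0 20 0 0 0 0 0.75" --pt "0 20 0 0 0 0 0.75" --pt "0 15 0 0 0 0 0.75" --pt "0 10 0 0 0 0 0.75" --pt "0 5 0 0 0 0 0.75" --pt "0 5 0 0 0 0 0.75" --pt "0 0 0 0 0 0 0.75" --pt "0 0 0 0 0 0 0.75"

```text
clock: 15.4
tcp_pos: [0.4706, -0.1323, 0.0394]
ee_rot: [-0.358, 0.325, -0.589, 0.647]
ft_force: [-0.1, 0.0, 0.5]
grip_width: 0.752
```

Run:
```python
from ov import *
s=st(); w=eyes.snapshot('wrist');cv2.imwrite('pics/w12.png',w['frame'])
T=trayR();n=-T[:,1];C=np.array([.4713,-.1327,.0377]); plan(C-n*.0035,T)
```

```text
t 15.4 tcp [ 0.4706 -0.1323  0.0394] f [-0.1  0.   0.5] g 0.752 q [-0.73  0.38  2.19  1.18  0.44 -0.32]
rotvec [-0.0031  0.0006  0.0001] | shift in target frame [ 0.3  5.5 -0.3] | in current frame [ 0.3  5.5 -0.3]
```

View pics/w12.png

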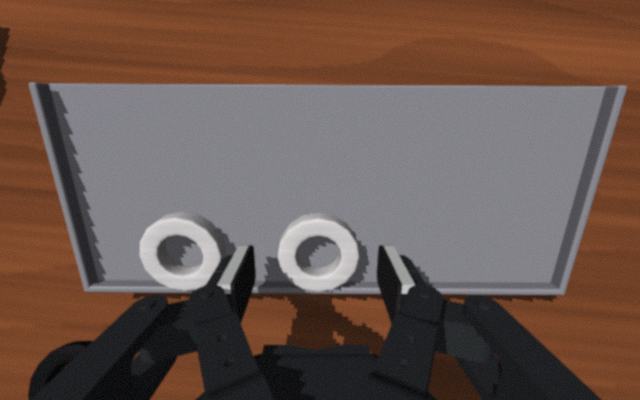

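Request:
send_rows --pt "0.8 3 0 -0.003 0 0 0.66" --pt "0 2.5 0 0 0 0 0.66" --pt "0 0 0 0 0 0 0.66" --pt "0 0 0 0 0 0 0.66"

```text
clock: 15.78
tcp_pos: [0.4732, -0.1329, 0.0344]
ee_rot: [-0.358, 0.327, -0.589, 0.646]
ft_force: [0.1, -0.5, -1.0]
grip_width: 0.661
```

Request:
send_rows --pt "0 0 0 0 0 0 0" --pt "0 0 0 0 0 0 0" --pt "0 0 0 0 0 0 0" --pt "0 0 0 0 0 0 0" --pt "0 0 0 0 0 0 0" --pt "0 0 0 0 0 0 0" --pt "0 0 0 0 0 0 0"

```text
clock: 16.37
tcp_pos: [0.473, -0.1329, 0.0348]
ee_rot: [-0.359, 0.326, -0.589, 0.646]
ft_force: [-10.1, -0.0, 10.4]
grip_width: 0.48
```

Run:
```python
from ov import *
s=st(); w=eyes.snapshot('wrist');cv2.imwrite('pics/w13.png',cv2.resize(w['frame'][190:320,220:410],None,fx=4,fy=4,interpolation=cv2.INTER_CUBIC))
T=trayR();n=-T[:,1];C=np.array([.4713,-.1327,.0377]); plan(C-n*.0035,T)
```

```text
t 16.37 tcp [ 0.473  -0.1329  0.0348] f [-10.1  -0.   10.4] g 0.48 q [-0.73  0.39  2.18  1.19  0.43 -0.33]
rotvec [0.     0.0003 0.0004] | shift in target frame [-0.4  0.1  0.1] | in current frame [-0.4  0.1  0.1]
```

View pics/w13.png

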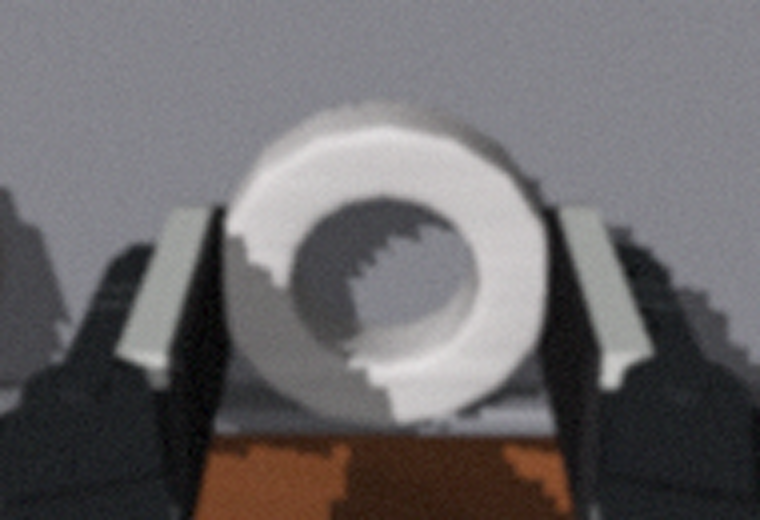

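Thin ring gripped, width 0.48. Lifting, turning upright and moving to the tube.

Request:
send_rows --pt "0 -5 0 0 0 0 0" --pt "0 -15 0 0 0 0 0" --pt "0 -30 0 0 0 0 0" --pt "0 -30 0 0 0 0 0" --pt "0 -20 0 0 0 0 0" --pt "0 -5 0 -0.093 0 0 0" --pt "0 -5 0 -0.093 0 0 0" --pt "0 -5 0 -0.093 0 0 0" --pt "0 -5 0 -0.093 0 0 0" --pt "0 -5 0 -0.093 0 0 0" --pt "0 -5 0 -0.093 0 0 0" --pt "0 0 0 0 0 0 0" --pt "0 0 0 0 0 0 0"

```text
clock: 17.5
tcp_pos: [0.4116, -0.1375, 0.1451]
ee_rot: [-0.514, 0.469, -0.482, 0.533]
ft_force: [-0.3, 0.1, -1.9]
grip_width: 0.479
```

Run:
```python
from h import *
s=st(); plan([.578,.1885,.15],downR(.1))
```

```text
t 17.5 tcp [ 0.4116 -0.1375  0.1451] f [-0.3  0.1 -1.9] g 0.479 q [-0.61  0.2   1.9   0.03  1.03  0.85]
rotvec [-0.0316 -0.0029 -0.0037] | shift in target frame [-307.8   -4.9  198.1] | in current frame [-308.4    2.5  197.2]
```

Request:
send_rows --pt "-10 -2 6 -0.016 -0.0015 -0.002 0" --pt "-20 -2 12 -0.016 -0.0015 -0.002 0" --pt "-30 -2 20 0 0 0 0" --pt "-34 0 22 0 0 0 0" --pt "-34 0 22 0 0 0 0" --pt "-34 0 22 0 0 0 0" --pt "-34 0 22 0 0 0 0" --pt "-34 0 22 0 0 0 0" --pt "-34 0 22 0 0 0 0" --pt "-25 0 16 0 0 0 0" --pt "-15 0 9 0 0 0 0" --pt "-4 0 3 0 0 0 0" --pt "0 0 0 0 0 0 0" --pt "0 0 0 0 0 0 0"

```text
clock: 18.67
tcp_pos: [0.5775, 0.1869, 0.151]
ee_rot: [0.525, -0.475, 0.474, -0.523]
ft_force: [0.2, -1.4, -0.4]
grip_width: 0.482
```

Run:
```python
from h import *
s=st(); plan([.578,.1885,.095],downR(.1))
```

```text
t 18.67 tcp [0.5775 0.1869 0.151 ] f [ 0.2 -1.4 -0.4] g 0.482 q [ 0.12  0.56  1.34 -0.    1.24  1.59]
rotvec [ 0.0025 -0.0018  0.0001] | shift in target frame [-1.5 56.   0.7] | in current frame [-1.5 56.   0.8]
```

Request:
send_rows --pt "-1.5 16 0.7 0.002 -0.002 0 0" --pt "0 15 0 0 0 0 0" --pt "0 15 0 0 0 0 0" --pt "0 10 0 0 0 0 0" --pt "0 0 0 0 0 0 0" --pt "0 0 0 0 0 0 0"

```text
clock: 19.17
tcp_pos: [0.5785, 0.1888, 0.0956]
ee_rot: [0.524, -0.474, 0.475, -0.524]
ft_force: [0.1, -0.6, 0.7]
grip_width: 0.482
```

Run:
```python
from ov import *
s=st(); w=eyes.snapshot('wrist');q=eyes.snapshot('scene');plan([.578,.1885,.095],downR(.1))
tc=s['tcp_pos'];t=np.array([.578,.1885,.07]);yb=.008
cs=[(t,.0305,(255,0,0)),(tc+[0,0,-yb],.022,(0,0,255)),(tc+[0,0,-yb+.011],.022,(0,200,0))]
overlay(w,s,(250,170,385,310),4,cs,'pics/o14w.png')
overlay(q,None,(405,195,475,265),8,[],'pics/o14q.png')
```

```text
t 19.17 tcp [0.5785 0.1888 0.0956] f [ 0.1 -0.6  0.7] g 0.482 q [ 0.12  0.62  1.4  -0.    1.12  1.59]
rotvec [-0.0018  0.0004  0.0005] | shift in target frame [ 0.7  1.4 -1.1] | in current frame [ 0.7  1.4 -1.1]
```

View pics/o14w.png

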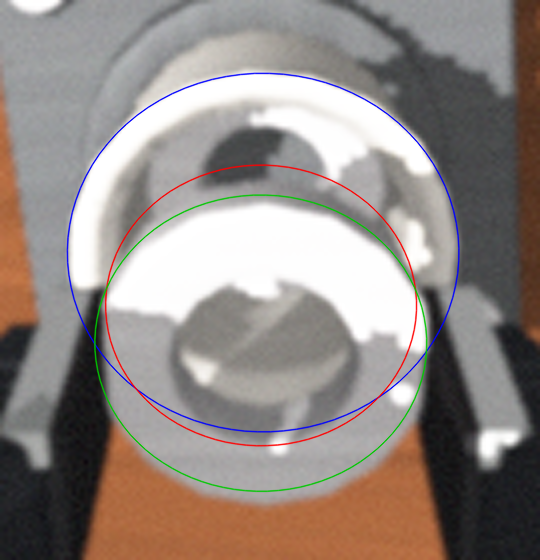

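View pics/o14q.png

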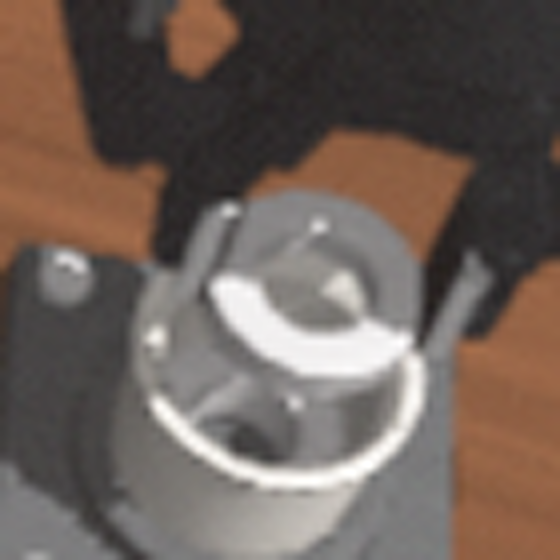

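Request:
send_rows --pt "0 5 -0.5 0 0 0 0" --pt "0 5 0 0 0 0 0" --pt "0 5 0 0 0 0 0" --pt "0 3 0 0 0 0 0" --pt "0 2 0 0 0 0 0" --pt "0 0 0 0 0 0 0" --pt "0 0 0 0 0 0 0"

```text
clock: 19.85
tcp_pos: [0.5781, 0.1896, 0.0753]
ee_rot: [0.525, -0.474, 0.474, -0.524]
ft_force: [-1.0, -0.7, -0.1]
grip_width: 0.479
```

Run:
```python
from ov import *
s=st(); w=eyes.snapshot('wrist');q=eyes.snapshot('scene');plan([.578,.1885,.07],downR(.1))
overlay(w,s,(250,190,385,310),4,[],'pics/o15w.png')
overlay(q,None,(405,200,475,270),8,[],'pics/o15q.png')
```

```text
t 19.85 tcp [0.5781 0.1896 0.0753] f [-1.  -0.7 -0.1] g 0.479 q [ 0.12  0.65  1.41 -0.    1.08  1.6 ]
rotvec [-0.0005  0.0009  0.0006] | shift in target frame [ 1.1  5.6 -0.3] | in current frame [ 1.1  5.6 -0.3]
```

View pics/o15w.png

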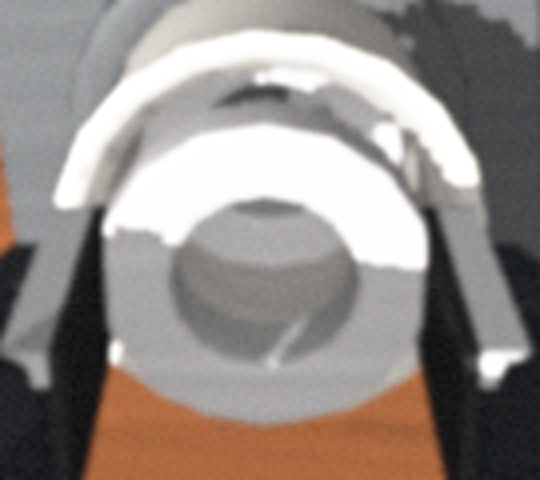

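View pics/o15q.png

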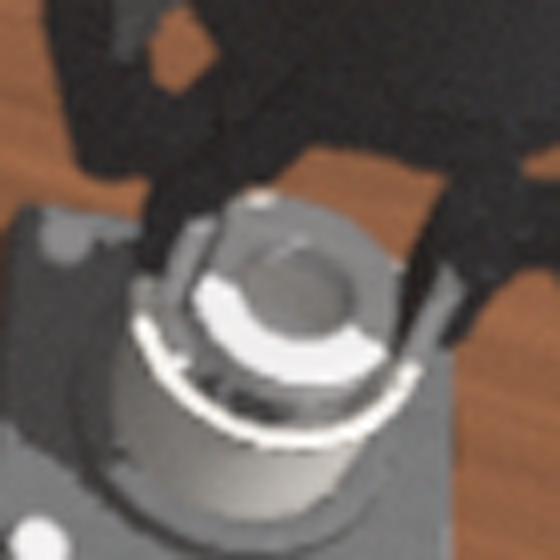

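Request:
send_rows --pt "0.3 1.5 0 0 0 0 0" --pt "0 1.5 0 0 0 0 0" --pt "0 0 0 0 0 0 0" --pt "0 0 0 0 0 0 0"

```text
clock: 20.28
tcp_pos: [0.578, 0.1893, 0.0722]
ee_rot: [0.525, -0.474, 0.474, -0.524]
ft_force: [0.4, 0.2, -0.9]
grip_width: 0.474
```

Request:
send_rows --pt "0 1 0 0 0 0 0" --pt "0 1 0 0 0 0 0" --pt "0 0 0 0 0 0 0" --pt "0 0 0 0 0 0 0"

```text
clock: 20.62
tcp_pos: [0.578, 0.1893, 0.0703]
ee_rot: [0.525, -0.474, 0.474, -0.524]
ft_force: [-0.5, 0.4, 0.2]
grip_width: 0.478
```

Request:
send_rows --pt "0 1 0 0 0 0 0" --pt "0 0 0 0 0 0 0" --pt "0 0 0 0 0 0 0"

```text
clock: 20.87
tcp_pos: [0.5781, 0.1893, 0.0693]
ee_rot: [0.525, -0.474, 0.474, -0.524]
ft_force: [0.3, 0.5, -0.5]
grip_width: 0.479
```

Run:
```python
from ov import *
s=st(); w=eyes.snapshot('wrist');q=eyes.snapshot('scene');plan([.578,.1885,.068],downR(.1))
overlay(w,s,(250,190,385,310),4,[],'pics/o16w.png')
overlay(q,None,(405,200,475,270),8,[],'pics/o16q.png')
```

```text
t 20.87 tcp [0.5781 0.1893 0.0693] f [ 0.3  0.5 -0.5] g 0.479 q [ 0.12  0.65  1.42 -0.    1.07  1.59]
rotvec [-0.0001  0.0009  0.0006] | shift in target frame [ 0.8  1.4 -0.2] | in current frame [ 0.8  1.4 -0.2]
```

View pics/o16w.png

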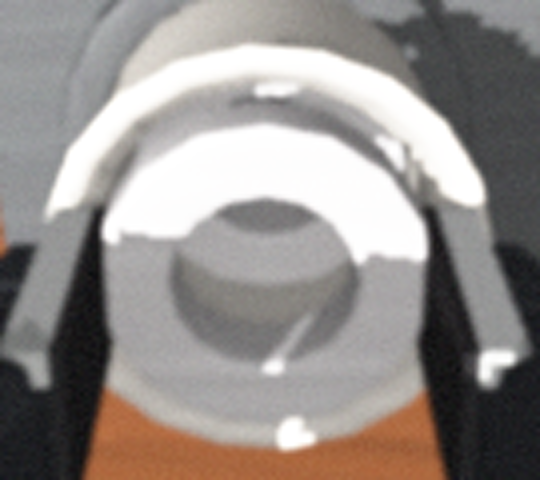

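View pics/o16q.png

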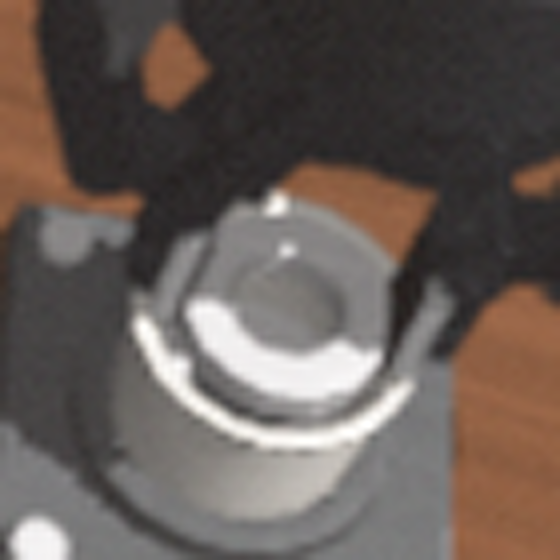

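Ring sits within the mouth and there is no force, so releasing.

Request:
send_rows --pt "0.4 0.5 0 0 0 0 0" --pt "0 0 0 0 0 0 0" --pt "0 0 0 0 0 0 0.62" --pt "0 0 0 0 0 0 0.62" --pt "0 0 0 0 0 0 0.62" --pt "0 0 0 0 0 0 0.62" --pt "0 0 0 0 0 0 0.62" --pt "0 -10 0 0 0 0 0.65" --pt "0 -20 0 0 0 0 0.65" --pt "0 -30 0 0 0 0 0.75" --pt "0 -30 0 0 0 0 0.75" --pt "0 -15 -15 0 0 0 0.75" --pt "0 0 -15 0 0 0 0.75" --pt "0 0 0 0 0 0 0.75" --pt "0 0 0 0 0 0 0.75"

```text
clock: 22.22
tcp_pos: [0.5483, 0.186, 0.1746]
ee_rot: [-0.524, 0.474, -0.474, 0.525]
ft_force: [-0.1, -0.5, 0.3]
grip_width: 0.749
```

Run:
```python
from ov import *
s=st(); w=eyes.snapshot('wrist')
t=np.array([.578,.1885,.07]);f=np.array([.578,.1885,.051])
overlay(w,s,(260,120,370,220),5,[(t,.0305,(255,0,0)),(f,.022,(0,0,255)),(f,.012,(0,0,255))],'pics/o17.png')
T=trayR();n=-T[:,1];C=np.array([.4645,-.058,.0375]); plan(C+n*.08,T)
```

```text
t 22.22 tcp [0.5483 0.186  0.1746] f [-0.1 -0.5  0.3] g 0.749 q [ 0.13  0.48  1.41 -0.    1.25  1.6 ]
rotvec [ 0.5582  0.0078 -0.0016] | shift in target frame [ 235.1  -20.5 -162.6] | in current frame [ 233.8   68.8 -150.6]
```

View pics/o17.png

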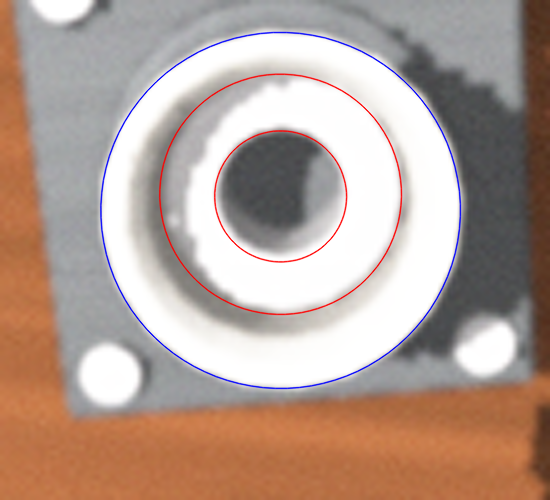

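The first thin ring lies flat on the thick one; the circles for a top face at 51 mm match. Now the last thin ring.

Request:
send_rows --pt "14 0 -10 0 0 0 0.75" --pt "25 0 -17 0 0 0 0.75" --pt "25 0 -18 0 0 0 0.75" --pt "25 0 -18 0 0 0 0.75" --pt "25 0 -18 0 0 0 0.75" --pt "25 0 -18 0 0 0 0.75" --pt "25 0 -18 0 0 0 0.75" --pt "25 0 -18 0 0 0 0.75" --pt "25 0 -18 0 0 0 0.75" --pt "20 0 -15 0 0 0 0.7" --pt "0 5 0 0.094 0.001 0 0.66" --pt "0 5 0 0.094 0.001 0 0.66" --pt "0 5 0 0.094 0.001 0 0.66" --pt "0 5 0 0.094 0.001 0 0.66" --pt "0 5 0 0.094 0.001 0 0.66" --pt "0 5 0 0.094 0.001 0 0.66" --pt "0 0 0 0 0 0 0.66" --pt "0 0 0 0 0 0 0.66"

```text
clock: 23.77
tcp_pos: [0.4112, -0.0632, 0.1458]
ee_rot: [-0.362, 0.332, -0.585, 0.645]
ft_force: [-0.3, -0.6, 0.4]
grip_width: 0.662
```

Run:
```python
from ov import *
s=st(); w=eyes.snapshot('wrist');cv2.imwrite('pics/w18.png',w['frame'])
T=trayR();n=-T[:,1];C=np.array([.4645,-.058,.0376]); plan(C-n*.0035,T)
for thr in (205,225):
  print(blob(w,proj(w,C,s),thr,32)[:2], sil(w,C,T,.011,s))
```

```text
t 23.77 tcp [ 0.4112 -0.0632  0.1458] f [-0.3 -0.6  0.4] g 0.662 q [-0.68 -0.05  2.29  0.68  0.62  0.29]
rotvec [ 0.0138  0.0013 -0.0046] | shift in target frame [ -0.3 123.7 -12.6] | in current frame [  0.2 123.9 -10.9]
(array([317.62291531, 201.28795755]), 1539.0) (array([315.56697036, 201.47705556]), 1801.250401508063)
(array([317.67060322, 201.09088804]), 1439.5) (array([315.56697036, 201.47705556]), 1801.250401508063)
```

View pics/w18.png

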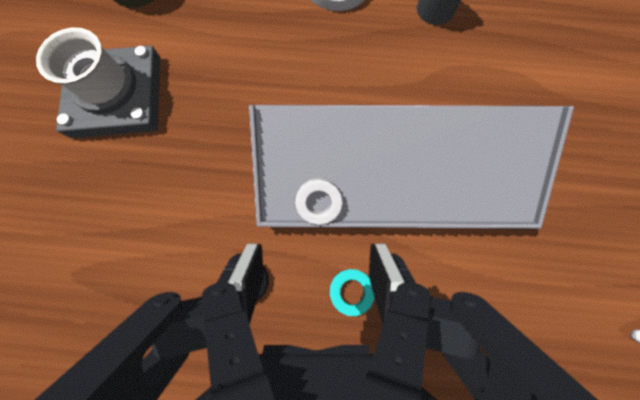

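Request:
send_rows --pt "1.5 10 -12.5 0.014 0.001 -0.004 0.66" --pt "0 20 0 0 0 0 0.66" --pt "0 20 0 0 0 0 0.66" --pt "0 20 0 0 0 0 0.66" --pt "0 20 0 0 0 0 0.66" --pt "0 15 0 0 0 0 0.66" --pt "0 8 0 0 0 0 0.66" --pt "0 0 0 0 0 0 0.66" --pt "0 0 0 0 0 0 0.66"

```text
clock: 24.57
tcp_pos: [0.4614, -0.059, 0.0438]
ee_rot: [-0.358, 0.326, -0.588, 0.648]
ft_force: [-0.2, -0.5, -0.1]
grip_width: 0.661
```

Run:
```python
from ov import *
s=st(); w=eyes.snapshot('wrist');cv2.imwrite('pics/w19.png',w['frame'])
T=trayR();n=-T[:,1];C=np.array([.4645,-.0593,.0376]); plan(C-n*.0035,T)
```

```text
t 24.57 tcp [ 0.4614 -0.059   0.0438] f [-0.2 -0.5 -0.1] g 0.661 q [-0.57  0.32  2.27  1.3   0.35 -0.3 ]
rotvec [-0.003   0.0021 -0.0017] | shift in target frame [ 0.4 10.8 -0.7] | in current frame [ 0.4 10.8 -0.7]
```

View pics/w19.png

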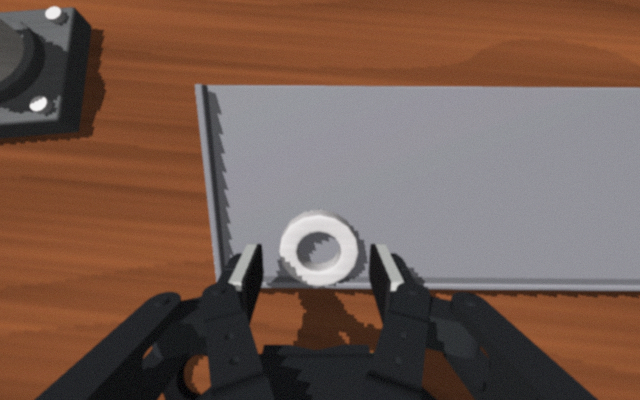

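Request:
send_rows --pt "1.2 4 -0.5 -0.003 0.002 -0.002 0.66" --pt "0 4 0 0 0 0 0.66" --pt "0 2.8 0 0 0 0 0.66" --pt "0 0 0 0 0 0 0.66" --pt "0 0 0 0 0 0 0.66"

```text
clock: 25.03
tcp_pos: [0.466, -0.0601, 0.0344]
ee_rot: [-0.358, 0.327, -0.59, 0.646]
ft_force: [-1.6, -0.5, -0.0]
grip_width: 0.657
```

Request:
send_rows --pt "0 0 0 0 0 0 0" --pt "0 0 0 0 0 0 0" --pt "0 0 0 0 0 0 0" --pt "0 0 0 0 0 0 0" --pt "0 0 0 0 0 0 0" --pt "0 0 0 0 0 0 0" --pt "0 0 0 0 0 0 0"

```text
clock: 25.62
tcp_pos: [0.4658, -0.0601, 0.0348]
ee_rot: [-0.358, 0.326, -0.59, 0.646]
ft_force: [-9.8, -0.7, 13.1]
grip_width: 0.48
```

Run:
```python
from ov import *
s=st(); w=eyes.snapshot('wrist');cv2.imwrite('pics/w20.png',cv2.resize(w['frame'][190:320,220:410],None,fx=4,fy=4,interpolation=cv2.INTER_CUBIC))
T=trayR();n=-T[:,1];C=np.array([.4645,-.0602,.0376]); plan(C-n*.0035,T)
```

```text
t 25.62 tcp [ 0.4658 -0.0601  0.0348] f [-9.8 -0.7 13.1] g 0.48 q [-0.57  0.35  2.26  1.36  0.34 -0.36]
rotvec [-0.0001 -0.0007  0.0016] | shift in target frame [-0.1  0.5  0.4] | in current frame [-0.1  0.5  0.4]
```

View pics/w20.png

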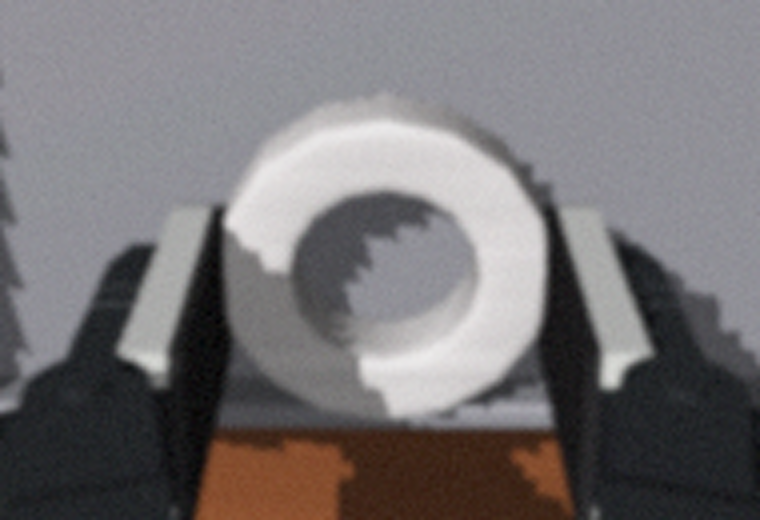

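Gripped, about 0.9 mm further along +z than the last one. Lifting to the tube.

Request:
send_rows --pt "0 -5 0 0 0 0 0" --pt "0 -15 0 0 0 0 0" --pt "0 -30 0 0 0 0 0" --pt "0 -30 0 0 0 0 0" --pt "0 -20 0 0 0 0 0" --pt "0 -5 0 -0.093 0 0 0" --pt "0 -5 0 -0.093 0 0 0" --pt "0 -5 0 -0.093 0 0 0" --pt "0 -5 0 -0.093 0 0 0" --pt "0 -5 0 -0.093 0 0 0" --pt "0 -5 0 -0.093 0 0 0" --pt "0 0 0 0 0 0 0" --pt "0 0 0 0 0 0 0"

```text
clock: 26.75
tcp_pos: [0.4047, -0.0639, 0.1441]
ee_rot: [-0.509, 0.465, -0.485, 0.538]
ft_force: [-1.0, -0.2, -1.6]
grip_width: 0.476
```

Run:
```python
from h import *
s=st(); plan([.578,.1885,.15],downR(.1))
```

```text
t 26.75 tcp [ 0.4047 -0.0639  0.1441] f [-1.  -0.2 -1.6] g 0.476 q [-0.46  0.14  1.97  0.04  0.99  0.99]
rotvec [-0.0495 -0.0024 -0.0058] | shift in target frame [-233.9   -5.9  197.6] | in current frame [-234.4    5.2  197.1]
```

Request:
send_rows --pt "-10 -3 8 -0.025 -0.001 -0.003 0" --pt "-20 -3 17 -0.025 -0.001 -0.003 0" --pt "-25 0 21 0 0 0 0" --pt "-25 0 21 0 0 0 0" --pt "-25 0 21 0 0 0 0" --pt "-25 0 21 0 0 0 0" --pt "-25 0 21 0 0 0 0" --pt "-25 0 21 0 0 0 0" --pt "-25 0 21 0 0 0 0" --pt "-19 0 16 0 0 0 0" --pt "-10 0 9 0 0 0 0" --pt "0 0 0 0 0 0 0" --pt "0 0 0 0 0 0 0" --pt "0 0 0 0 0 0 0"

```text
clock: 27.92
tcp_pos: [0.5767, 0.1868, 0.1505]
ee_rot: [0.525, -0.476, 0.474, -0.523]
ft_force: [-0.2, -0.0, -0.1]
grip_width: 0.474
```

Run:
```python
from h import *
s=st(); plan([.5772,.1888,.0755],downR(.1))
```

```text
t 27.92 tcp [0.5767 0.1868 0.1505] f [-0.2 -0.  -0.1] g 0.474 q [0.12 0.56 1.35 0.   1.24 1.59]
rotvec [ 0.0026 -0.0023  0.    ] | shift in target frame [-2.  75.   0.7] | in current frame [-2.  75.   0.9]
```

Request:
send_rows --pt "-1.5 15 0.5 0.0025 -0.002 0 0" --pt "0 15 0 0 0 0 0" --pt "0 15 0 0 0 0 0" --pt "0 12 0 0 0 0 0" --pt "0 8 0 0 0 0 0" --pt "0 5 0 0 0 0 0" --pt "0 5 0 0 0 0 0" --pt "0 0 0 0 0 0 0" --pt "0 0 0 0 0 0 0"

```text
clock: 28.67
tcp_pos: [0.5779, 0.1893, 0.0761]
ee_rot: [-0.524, 0.474, -0.475, 0.525]
ft_force: [0.1, 0.5, -1.3]
grip_width: 0.477
```

Run:
```python
from ov import *
s=st(); w=eyes.snapshot('wrist');q=eyes.snapshot('scene');plan([.5772,.1888,.07],downR(.1))
overlay(w,s,(250,190,385,310),4,[],'pics/o21w.png')
overlay(q,None,(405,200,475,270),8,[],'pics/o21q.png')
```

```text
t 28.67 tcp [0.5779 0.1893 0.0761] f [ 0.1  0.5 -1.3] g 0.477 q [ 0.12  0.64  1.41 -0.    1.08  1.6 ]
rotvec [-0.0015  0.0005  0.0005] | shift in target frame [ 0.5  6.4 -0.9] | in current frame [ 0.5  6.4 -0.9]
```

View pics/o21w.png

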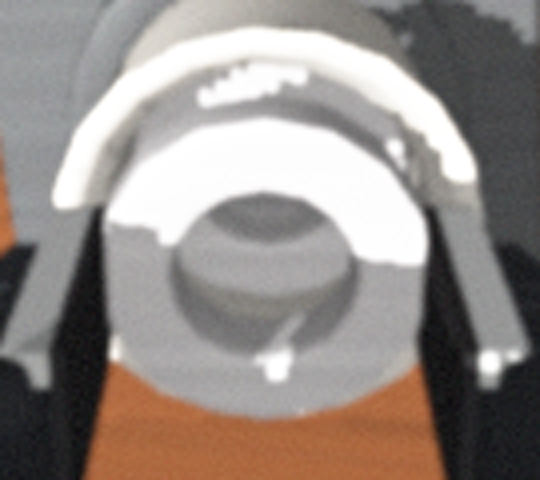

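View pics/o21q.png

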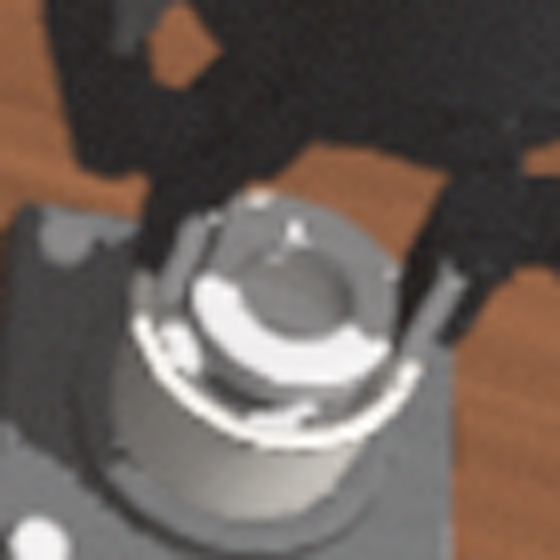

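Request:
send_rows --pt "0.3 1.5 -1 0 0 0 0" --pt "0 1.5 0 0 0 0 0" --pt "0 1 0 0 0 0 0" --pt "0 0 0 0 0 0 0" --pt "0 0 0 0 0 0 0"

```text
clock: 29.18
tcp_pos: [0.5767, 0.189, 0.0717]
ee_rot: [0.525, -0.474, 0.474, -0.524]
ft_force: [0.1, -1.0, -1.3]
grip_width: 0.473
```

Request:
send_rows --pt "0 1 0 0 0 0 0" --pt "0 1 0 0 0 0 0" --pt "0 0.5 0 0 0 0 0" --pt "0 0 0 0 0 0 0" --pt "0 0 0 0 0 0 0"

```text
clock: 29.6
tcp_pos: [0.5767, 0.1889, 0.0692]
ee_rot: [0.525, -0.474, 0.474, -0.524]
ft_force: [1.1, -0.1, -0.5]
grip_width: 0.476
```

Run:
```python
from ov import *
s=st(); w=eyes.snapshot('wrist')
overlay(w,s,(250,190,385,310),4,[],'pics/o22w.png')
```

```text
t 29.6 tcp [0.5767 0.1889 0.0692] f [ 1.1 -0.1 -0.5] g 0.476 q [ 0.12  0.65  1.42 -0.    1.07  1.59]
```

View pics/o22w.png

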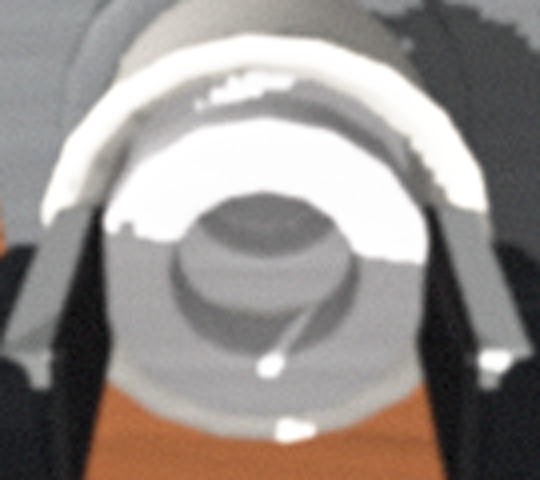

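Centred and in the flare, same picture as before. Releasing and retreating.

Request:
send_rows --pt "0.3 0.3 0 0 0 0 0" --pt "0 0 0 0 0 0 0" --pt "0 0 0 0 0 0 0.62" --pt "0 0 0 0 0 0 0.62" --pt "0 0 0 0 0 0 0.62" --pt "0 0 0 0 0 0 0.62" --pt "0 0 0 0 0 0 0.62" --pt "0 -10 0 0 0 0 0.65" --pt "0 -20 0 0 0 0 0.65" --pt "0 -30 0 0 0 0 0.75" --pt "0 -30 0 0 0 0 0.75" --pt "0 -15 -15 0 0 0 0.75" --pt "0 0 -15 0 0 0 0.75" --pt "0 0 0 0 0 0 0.75" --pt "0 0 0 0 0 0 0.75"

```text
clock: 30.9
tcp_pos: [0.5469, 0.1858, 0.1747]
ee_rot: [-0.524, 0.474, -0.475, 0.525]
ft_force: [0.6, 0.9, 0.2]
grip_width: 0.753
```

Run:
```python
from ov import *
s=st(); w=eyes.snapshot('wrist');q=eyes.snapshot('scene');cv2.imwrite('pics/q23.png',q['frame'])
t=np.array([.578,.1885,.07]);f=np.array([.578,.1885,.062])
overlay(w,s,(260,120,370,220),5,[(t,.0305,(255,0,0)),(f,.022,(0,0,255)),(f,.012,(0,0,255))],'pics/o23.png')
for l in ['tin','race','damper','thin_a_c','thick_c']:
  print(l,[(np.round(d['location'],4).tolist(),round(d['conf'],2)) for d in eyes.place_of(q,l)])
```

```text
t 30.9 tcp [0.5469 0.1858 0.1747] f [0.6 0.9 0.2] g 0.753 q [ 0.12  0.47  1.42 -0.    1.25  1.6 ]
tin [([0.7378, 0.2028, -0.0014], 0.89)]
race [([0.7641, -0.0551, 0.0049], 0.76)]
damper [([0.7355, -0.1821, -0.0008], 0.75)]
thin_a_c [([0.5774, 0.1861, 0.0424], 0.49)]
thick_c [([0.5808, 0.1859, 0.0247], 0.63), ([0.5804, 0.1868, 0.0302], 0.51)]
```

View pics/o23.png

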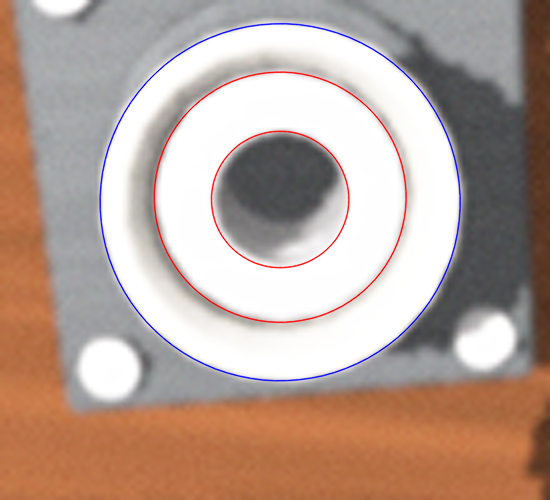

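View pics/q23.png

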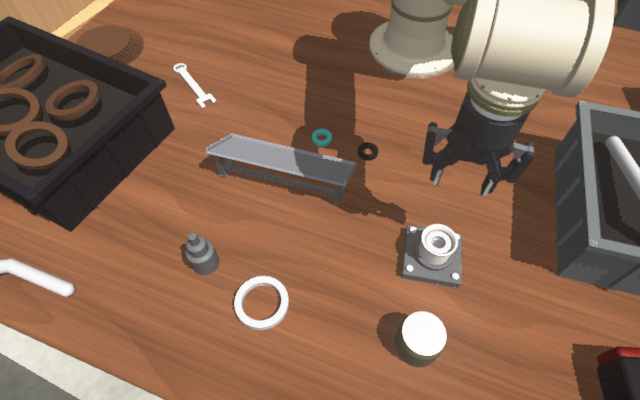

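The column's top face matches a flat ring at 62 mm, concentric with the tube. The tray is empty, the bystanders haven't moved, and the gripper is clear. Handing in.

```bash
python3 -c "
from bench import ticket
print(ticket.job_done())"
```

```text
the job is handed in; nothing more can be done
None
```

All three rings are in the fork tube as one flat column, thick ring on the bottom and the two thin ones on top. I handed the job in at about 31 s of the 72 s allowed; no verdict is reported.

**How it went:** I gripped each ring square to the 32° slope, turned it upright, lowered it into the flared mouth and released it. The thick ring touched the flare on the way in, with about 15 N upward and 11 N sideways. I backed off and shifted it about 2 mm, and it then dropped home. The thin rings went in with no contact force.

**Final checks:**
- **Column:** after each drop, the wrist picture matched the outline of a flat, centred ring, with top faces at 40, 51 and 62 mm above the table. That is thick ring home, then each thin ring seated.
- **Bystanders:** the tin, race and damper all showed within about 4 mm of their starting positions, which is the detection error.
- **Gripper:** it ended clear of everything, about 105 mm above the rim.

**Disagreements:**
- **Ring in the gripper:** the wrist camera showed held rings about 4–6 mm deeper than the tray geometry implied, and possibly tilted about 0.04–0.06 rad. I put this down to camera calibration; the seated rings showed no tilt.
- **Last network position reading:** it put the thick ring's centre at 25–30 mm height (seated centre is 30 mm), and gave only one thin-ring position, at low confidence, so I relied on the outline match.

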